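Re-seat the crooked ejector plate of a tile press

TASK

The sprung brass plate in the tile press hangs crooked. Take the tamper by its wooden handle, set its flat steel foot on the plate and press squarely down until the plate bottoms out level, lean on it firmly there for a good second, with about 20 N and never more than 30 N, then lift away so that the plate springs back up level. Finally set the tamper down gently, upright, in its cork-lined wooden dish, let go, and leave everything else on the bench as it is; only the tamper may touch the plate.

Things in the scene. Friction and masses are not known exactly. Their poses are not given: they have to be found in the camera images.
- tamper_mid (a point): Centre of the loose tamper, half-way up (50 mm above its underside); z is its upright axis. The tamper stands 100 mm tall and weighs 0.3 to 0.55 kg: a round flat steel foot 60 mm across and 20 mm tall, a 22 mm neck, and a dark wooden handle of square section, 28 x 28 mm, from 30 to 100 mm above the underside, its faces along this point's x and y. It starts standing on the bench, and it or the dish may be on either side of the press.
- tamper: The same tamper; origin at the centre of its underside, z up its axis.
- press: Tile press bolted to the bench on adjustable feet, so its height differs from time to time: a grey 140 x 140 mm base with an upright round aluminium mould, open at the top, 112 mm across outside, inner bore 84 mm. Origin at the centre of the base's underside, z up; the mould's rim is 60 mm above it.
- press_rim (a point): Centre of the mould's open mouth, level with its rim; the press axis is vertical and runs through it.
- plate: Brass sprung plate in the mould, a disc 76 mm across and 8 mm thick; origin at its centre, its z axis is normal to its face. It starts at rest at the top of its travel, its centre 16 mm below the rim, tipped by 3 to 10 degrees; it rocks freely with a little friction about its centre (0.04 Nm) and stays at the tilt it is left at, so a flat upright foot pressed on it levels it.
- plate_top (a point): Centre of the plate's upper face (12 mm below the rim when the plate is up and level).
- ram (a joint): Downward travel of the plate, m: 0 fully up, growing as it is pressed. A firm rubber-faced stop below, out of sight, is set differently each time: the plate bottoms out somewhere between 10 and 22 mm of travel, and only the feel of it tells where. A spring pushes the plate up, with about 2.5 N at the top plus 0.25 N per mm (so at most about 8 N before the stop); at the stop the force rises steeply, some 30 N per mm.
- dish: Shallow round wooden dish lined with cork, fixed to the bench, 96 mm across, 14 mm tall, about 82 mm across inside; origin at the centre of its underside, inner floor 6 mm above it. The tamper's place.
- glaze_jar: Bystander: glass glaze jar with a white lid, 64 mm across, 85 mm tall; origin at the centre of its underside.
- bisque_bowl: Bystander: pinkish bisque bowl, 120 mm across, 50 mm tall; origin at the centre of its underside.
- cup: Bystander: pale clay cup, 72 mm across, 80 mm tall; origin at the centre of its underside.
- rib: Bystander: flat wooden throwing rib, 50 x 100 x 8 mm; origin at the centre of its underside.
- glaze_brush: Bystander: glaze brush, lying flat; origin at the middle of its length.
- cutter: Bystander: thin steel ring cutter, 64 mm across, 30 mm tall; origin at the centre of its underside.
- knife: Bystander: spatula-shaped knife, lying flat; origin at the middle of its length.
There are look-alikes about, which are no part of the job. Leave any pink or purple look-alike of the tamper alone. Leave any black look-alike of the dish alone.

How it is judged:
By the outcome, as a careful person would: the job done as asked, in the order asked, and still so for the second after the job is handed in, with the robot touching nothing.
It also fails if it takes over 72 s, if anything falls off the work surface, if the arm or the gripper's body presses on something with over 40 N, if the wrist force passes 120 N, or if a joint passes its speed limit or range.

ROBOT

A 6-joint arm with a two-finger parallel gripper is mounted at the origin on the work surface. World frame = base frame: x ahead of the robot, y to its left, z up, the work surface at z = 0. Lengths are in m, angles in degrees, forces in N, time in s.
With the tool pointing down it reaches from about 0.4 to 0.825 m from the base axis. Payload 7 kg.
Tool frame: the origin (TCP) lies midway between the tips of the shut fingers; the grasp point (between the pads) lies 19 mm behind it; z points along the fingers, y is the direction in which the jaws open and shut (so a half turn about z gives the same grasp; the last joint's range is limited). The gripper opens to 88 mm and grips with 3 to 60 N. Pads are 19 mm wide; open, the fingers measure 130 mm over their backs; the gripper's body (78 mm by 193 mm) begins 47 mm behind the grasp point.
Start: joints at [-47.779, 20.546, 0.682, 0, -70.136, -16.507], TCP at [0.293, -0.608, 0.227] pointing down, gripper open.
Joint ranges: [-176.03, 176.03], [-82.01, 121.73], [-58.28, 71.71], [-173.87, 95.51], [-174.79, -0.11], [-173.66, 173.66]. Speed limits (degrees/s): [136.94, 136.94, 172.46, 180, 180, 180].

INTERFACE

Orientations are given as [roll, pitch, yaw] about the fixed x, y, z axes, in that order (R = Rz(yaw) Ry(pitch) Rx(roll)).
In Python, from plant import sensors, cams, job gives the robot as it stands.
- The arm moves only by the tool move_arm, never from a script. Its argument "commands" is a list of rows, each a list of 7 numbers: the finger opening in cm, from 0 to 8.76, then the shift along the tool's x, y, z in cm, then the turn, a rotation vector about the tool's x, y, z in rad. In form: [[hand, x, y, z, wx, wy, wz], ...]. A call has exactly 8 rows; each row is the pose to reach, as a shift and turn from the pose commanded when the call began, along the tool's axes at that moment; what a row does not reach only later rows make up. A row lasts 1/8 s, in which the tool goes at most 62.5 mm and 10.7 degrees, less where a joint would pass 70% of its speed; a pose out of reach is approached as far as the arm can. A call with a gripper value outside its range is refused whole. The fingers move at their own pace and stop on an object; the grip force is fixed at half the most. Time passes only in rows, so rows that repeat a pose let the fingers close, or fill a call up. It gives the time, the measured TCP pose, the force and the opening at its end, in the units of the state.
- sensors.get_obs(): the state, without advancing time (a new reading comes with each control period).
- cams.snapshot(name): name is "scene" or "top" or "wrist"; returns a dict with "frame" (400x640x3 uint8, red, green, blue), "camera_matrix" (3x3 intrinsics, pixels), "R" (3x3) and "t" (3): a world point X has camera coordinates R X + t. Camera axes: x right, y down, z forward; pixel columns grow to the right and rows downward; lengths in m; the calibration is good to about 2 mm. A picture is of the moment at which its call begins. There is no depth.
- job.close_job(): hands the job in, once; it reports no verdict.
The state is a dict: "clock": time; "joint_pos": joint angles; "qvel": joint speeds; "tau": joint torques, N m; "tool_pos": TCP position; "orientation": TCP orientation; "force": force on the tool from outside, world axes, zero at the start; "moment": the same for the moment, N m; "opening": finger opening in m.
Only numpy, scipy, OpenCV 4.12 (cv2) and the standard library are available. Lean on these libraries where they do the work, as an engineer would, in place of code of your own. Each camera call takes 0.05 s, during which the arm holds its last target.

## Working session

There is one attempt and no reset: what is moved stays moved. The work goes in short steps, Python scripts to look and compute and a tool call to move; the robot and the scene stay as the last step left them, time stands still between calls to the robot, and variables do not carry over. Pictures are saved under pics/ and viewed, and the job is handed in when it is done.

Besides the shell and the picture viewer there is one more tool, called after "Call:" by a JSON object that holds its "api" and its "payload", one argument or row to a line. move_arm: Moves the arm, as the interface text tells. Its arguments: {"type":"object","properties":{"commands":{"type":"array"}},"required":["commands"]}

```bash
mkdir -p pics; ls; python3 - <<'E'
from plant import sensors, cams
import cv2,pickle
print(sensors.get_obs())
for n in ["scene","top","wrist"]:
    s=cams.snapshot(n); pickle.dump(s,open(f'pics/{n}0.pkl','wb'))
    cv2.imwrite(f'pics/{n}0.png',s['frame'][:,:,::-1]); print(n,s['camera_matrix'].tolist(),(-s['R'].T@s['t']).tolist())
E
```

```text
pics
{'clock': 0.0, 'joint_pos': array([-4.77777981e+01,  2.05925270e+01,  6.32309736e-01, -2.05584409e-02,
       -7.01382370e+01, -1.65067057e+01]), 'qvel': array([0.03598838, 0.11897125, 0.12073313, 0.04519642, 0.06786444,
       0.0641081 ]), 'tau': array([ 1.93058106e-03, -5.82721531e+01,  2.93064827e+01,  6.99710637e+00,
        7.12580950e-03, -1.54967652e-04]), 'tool_pos': array([ 0.29262719, -0.6076952 ,  0.2255979 ]), 'orientation': array([ 1.79900112e+02, -9.44680599e-03, -1.54291497e+02]), 'force': array([-0.7520702 , -1.33824814, -0.55159277]), 'moment': array([0.064953  , 0.0448978 , 0.00103661]), 'opening': 0.0877608851784267}
scene [[477.2800185394727, 0.0, 319.3789833979846], [0.0, 477.2800185394727, 197.0396532317014], [0.0, 0.0, 1.0]] [0.9502720004141086, -0.7455320686747297, 1.2488778955521862]
top [[510.9390653734468, 0.0, 323.6549247461547], [0.0, 510.9390653734468, 190.29776513649557], [0.0, 0.0, 1.0]] [0.46229140646857775, 0.036360041180299466, 1.330583348973683]
wrist [[280.2460233147426, 0.0, 320.44638864008573], [0.0, 280.2460233147426, 199.18115535782178], [0.0, 0.0, 1.0]] [0.22965145825063352, -0.6386893005259033, 0.3833981349886732]
```

View pics/scene0.png

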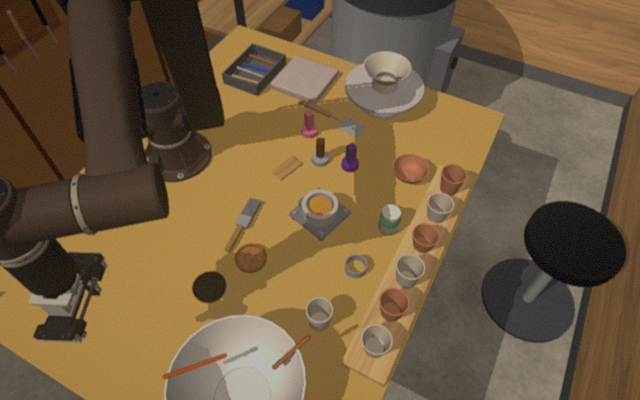

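View pics/top0.png

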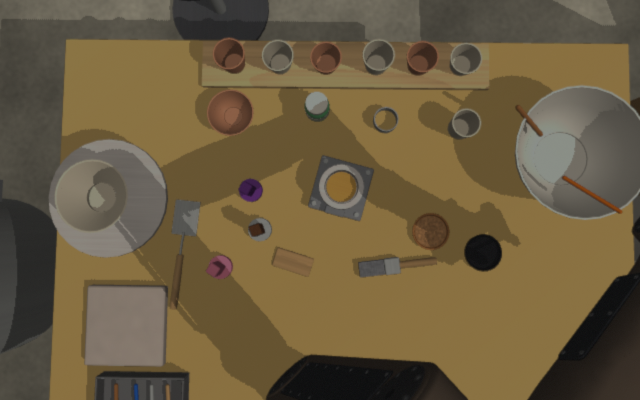

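View pics/wrist0.png

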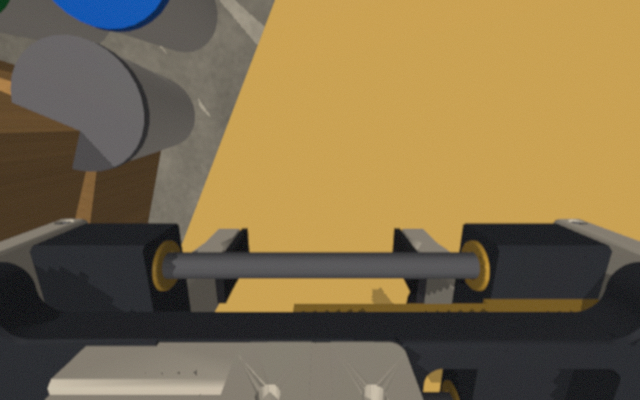

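Scene: the tamper could be one of the pink (top 220,267), purple (251,190) or dark-wood/steel (259,229) ones. I choose the dark wood one. The dish could be wood/cork (431,231) or black (483,252), and I choose cork. The press is at (341,188). A close crop follows to check.

```bash
python3 - <<'E'
import cv2,pickle,numpy as np
s=pickle.load(open('pics/top0.pkl','rb'));f=s['frame'][:,:,::-1]
def crop(u,v,h=36,k=8): return cv2.resize(f[v-h:v+h,u-h:u+h],None,fx=5.5,fy=5.5,interpolation=cv2.INTER_CUBIC)
im=np.hstack([crop(255,228),crop(431,231)])
cv2.imwrite('pics/c1.png',im)
cv2.imwrite('pics/c2.png',cv2.resize(f[148:228,300:385],None,fx=7,fy=7,interpolation=cv2.INTER_CUBIC))
s=pickle.load(open('pics/scene0.pkl','rb'));f=s['frame'][:,:,::-1]
cv2.imwrite('pics/c3.png',cv2.resize(f[120:250,270:400],None,fx=4.5,fy=4.5,interpolation=cv2.INTER_CUBIC))
print(s['R'],s['t'])
E
```

```text
[[ 0.88263706  0.47005049  0.00208607]
 [ 0.37834745 -0.70779422 -0.59655724]
 [-0.27893551  0.52733279 -0.80256782]] [-0.49091283 -0.14218913  1.66051732]
```

View pics/c1.png

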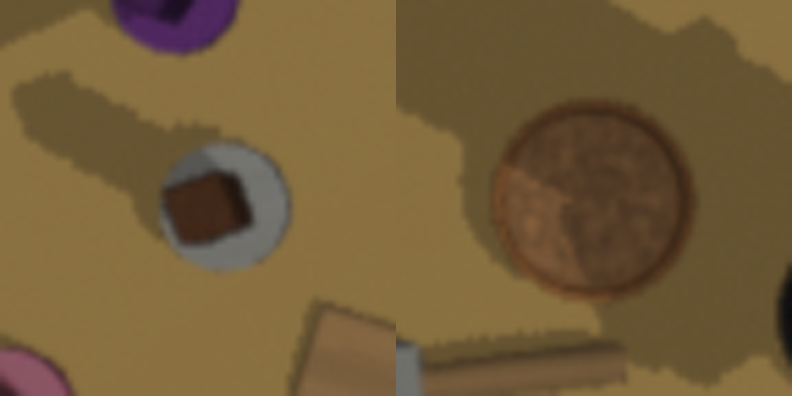

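View pics/c2.png

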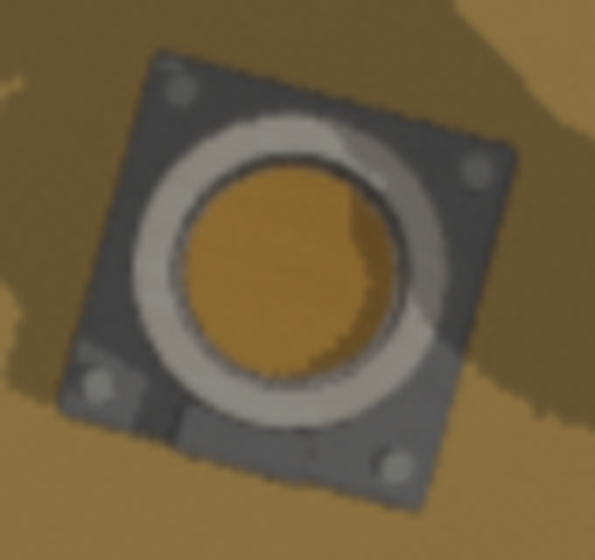

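View pics/c3.png

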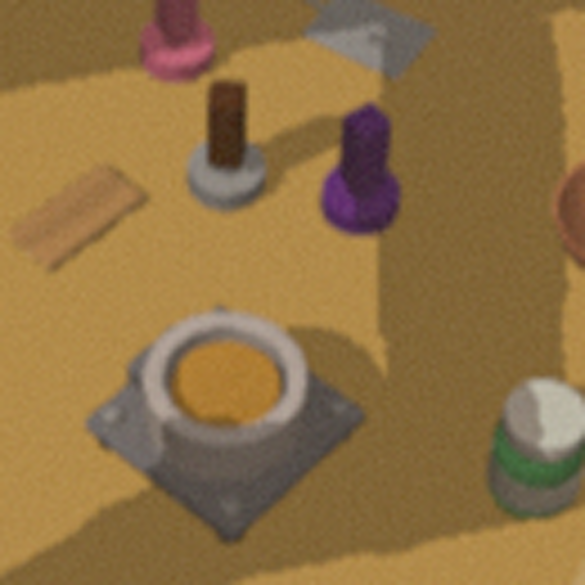

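```bash
cat > h.py <<'E'
import cv2,pickle,numpy as np
from scipy.spatial.transform import Rotation as Ro
def ray(s,u,v):
    d=s['R'].T@np.linalg.solve(s['camera_matrix'],[u,v,1.]); return -s['R'].T@s['t'],d
def onz(s,u,v,z):
    o,d=ray(s,u,v); return o+d*(z-o[2])/d[2]
def proj(s,X):
    X=np.atleast_2d(X); p=(X@s['R'].T+s['t'])@s['camera_matrix'].T; return p[:,:2]/p[:,2:]
def tri(a,b):
    A=[];y=[]
    for o,d in (a,b):
        d=d/np.linalg.norm(d);M=np.eye(3)-np.outer(d,d);A.append(M);y.append(M@o)
    x=np.linalg.lstsq(np.vstack(A),np.hstack(y),rcond=None)[0]
    return x,[np.linalg.norm(np.cross(x-o,d/np.linalg.norm(d))) for o,d in (a,b)]
def circ(c,r,n=60):
    t=np.linspace(0,2*np.pi,n);return np.c_[c[0]+r*np.cos(t),c[1]+r*np.sin(t),np.full(n,c[2])]
def sq(c,h,yaw):
    a=np.deg2rad(yaw);R=np.array([[np.cos(a),-np.sin(a)],[np.sin(a),np.cos(a)]])
    p=np.array([[-h,-h],[h,-h],[h,h],[-h,h],[-h,-h]])@R.T+np.array(c[:2]);return np.c_[p,np.full(5,c[2])]
def draw(im,s,P,off,k,col):
    q=((proj(s,P)-off+0.5)*k-0.5); cv2.polylines(im,[np.round(q*8).astype(np.int32)],False,col,1,cv2.LINE_AA,3)
def crop(s,u0,v0,u1,v1,k): return cv2.resize(s['frame'][v0:v1,u0:u1,::-1],None,fx=k,fy=k,interpolation=cv2.INTER_CUBIC)
E
python3 - <<'E'
from h import *
T=pickle.load(open('pics/top0.pkl','rb'));S=pickle.load(open('pics/scene0.pkl','rb'))
f=lambda c,o,k:np.array(c)/k+np.array(o)
foot=onz(T,*f((225,206),(219,192),5.5),0.02);print('foot',foot)
cs=[onz(T,*f(c,(219,192),5.5),0.1) for c in [(163,188),(224,172),(241,228),(187,244)]]
for a,b in zip(cs,cs[1:]+cs[:1]): d=b-a;print(np.linalg.norm(d),np.rad2deg(np.arctan2(d[1],d[0]))%90)
print('handle c',np.mean(cs,0))
print('dish',onz(T,*f((197,200),(395,195),5.5),0.014))
print('rim',tri(ray(T,*f((290,270),(300,148),7)),ray(S,*f((224.5,374),(270,120),4.5))))
for z in (.06,.07,.08,.09): print(z, onz(T,*f((290,270),(300,148),7),z), onz(S,*f((224.5,374),(270,120),4.5),z))
pc=[onz(T,*f(c,(300,148),7),0.02) for c in [(157,50),(518,148),(423,512),(62,410)]]
for a,b in zip(pc,pc[1:]+pc[:1]): print(np.linalg.norm(b-a))
E
```

```text
foot [0.4465501 0.2145343 0.02     ]
0.02757535712942486 15.39176506057646
0.025592039935777775 18.092623932792293
0.024585230438192225 17.191766013440684
0.026669945819087094 24.470279068280718
handle c [0.44653047 0.21294882 0.1       ]
dish [ 0.44712876 -0.22337357  0.014     ]
rim (array([0.55452197, 0.00772305, 0.07333781]), [np.float64(0.0007643427342853674), np.float64(0.000764342734285038)])
0.06 [0.55615894 0.00782494 0.06      ] [0.54938891 0.01583751 0.06      ]
0.07 [0.55542017 0.00804953 0.07      ] [0.55276086 0.00943341 0.07      ]
0.08 [0.55468139 0.00827411 0.08      ] [0.5561328  0.00302931 0.08      ]
0.09 [0.55394262 0.00849869 0.09      ] [ 0.55950475 -0.00337479  0.09      ]
0.13773887157857287
0.13830465142370632
0.13724503406548705
0.13730760766206354
```

```bash
cat >> h.py <<'E'
def rows(cmd_pos,cmd_rpy,tgts):
    """tgts: list of (pos,yaw) tool-down; prints shift(cm), rotvec(rad) from commanded pose"""
    R0=Ro.from_euler('xyz',cmd_rpy,degrees=True)
    for p,y in tgts:
        d=R0.inv().apply(np.array(p)-cmd_pos)*100
        r=(R0.inv()*Ro.from_euler('xyz',[180,0,y],degrees=True)).as_rotvec()
        print(np.round(d,2),np.round(r,3))
E
python3 - <<'E'
from h import *
rows([.293,-.608,.227],[180,0,-154.286],[([.36,-.50,.23],-145),([.42,-.4,.23],-135),([.49,-.27,.23],-124),([.5,-.15,.23],-114),([.5,-.03,.23],-104),([.48,.09,.23],-93),([.447,.17,.23],-83),([.447,.213,.23],-73)])
T=pickle.load(open('pics/top0.pkl','rb'));S=pickle.load(open('pics/scene0.pkl','rb'))
k=7
im=crop(T,235,200,285,255,k)
for p in (circ([.4465,.2135,.02],.03),sq([.4465,.2135,.1],.014,17)): draw(im,T,p,(235,200),k,(0,255,0))
b=crop(S,300,130,340,175,8)
for p in (circ([.4465,.2135,.02],.03),circ([.4465,.2135,.0],.03),sq([.4465,.2135,.1],.014,17)): draw(b,S,p,(300,130),8,(0,255,0))
a=np.zeros((390,700,3),np.uint8);a[:385,:350]=im;a[:360,360:680]=b;cv2.imwrite('pics/o1.png',a)
im=crop(T,300,148,380,228,5);z=.0735
for p in (circ([.555,.0075,z],.056),circ([.555,.0075,z],.042),sq([.555,.0075,z-.045],.07,-15.2)): draw(im,T,p,(300,148),5,(0,255,0))
b=crop(S,280,180,360,245,5)
for p in (circ([.555,.0075,z],.056),circ([.555,.0075,z],.042),sq([.555,.0075,z-.045],.07,-15.2)): draw(b,S,p,(280,180),5,(0,255,0))
c=crop(T,400,205,460,260,5)
for p in (circ([.447,-.2235,.014],.048),circ([.447,-.2235,.0],.048)):draw(c,T,p,(400,205),5,(0,255,0))
a=np.zeros((600,800,3),np.uint8);a[:400,:400]=im;a[:325,400:]=b;a[325:,450:750]=c;cv2.imwrite('pics/o2.png',a)
E
```

```text
[-10.72   6.82  -0.3 ] [-0.     0.    -0.162]
[-20.47  13.23  -0.3 ] [-0.     0.    -0.337]
[-32.41  21.91  -0.3 ] [-0.     0.    -0.529]
[-38.52  32.28  -0.3 ] [-0.     0.    -0.703]
[-43.73  43.09  -0.3 ] [ 0.     0.    -0.878]
[-47.13  54.77  -0.3 ] [-0.    0.   -1.07]
[-47.63  63.41  -0.3 ] [-0.     0.    -1.244]
[-49.5   67.29  -0.3 ] [-0.     0.    -1.419]
```

View pics/o1.png

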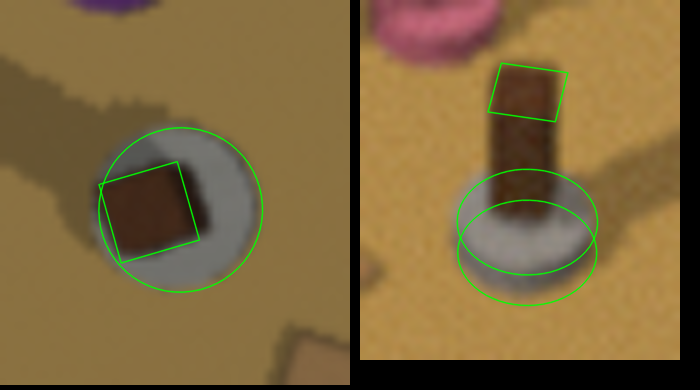

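View pics/o2.png

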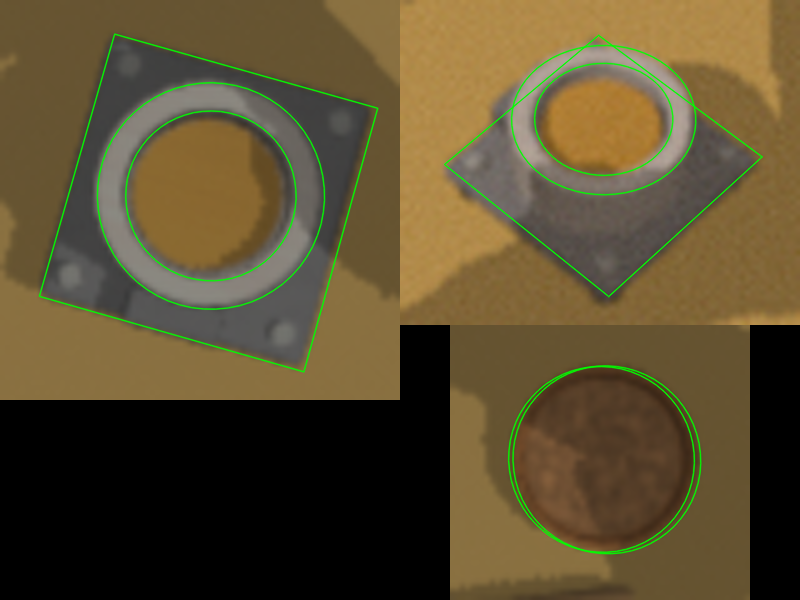

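Call:
{"api": "move_arm", "payload": {
  "commands": [
    [6,-10.7,6.8,-0.3,0,0,-0.16],
    [6,-20.5,13.2,-0.3,0,0,-0.34],
    [6,-32.4,21.9,-0.3,0,0,-0.52],
    [6,-38.5,32.3,-0.3,0,0,-0.7],
    [6,-43.7,43.1,-0.3,0,0,-0.88],
    [6,-47.1,54.8,-0.3,0,0,-1.06],
    [6,-47.6,63.4,-0.3,0,0,-1.24],
    [6,-49.5,67.3,-0.3,0,0,-1.419]
  ]
}}

```text
clock: 1.15
tool_pos: [0.4371, -0.1393, 0.2292]
orientation: [-180.0, -0.0, -72.7]
force: [1.6, 0.4, 0.6]
opening: 0.0602
```

```bash
cat >> h.py <<'E'
def snap(name,tag):
    from plant import cams
    s=cams.snapshot(name); pickle.dump(s,open(f'pics/{tag}.pkl','wb')); cv2.imwrite(f'pics/{tag}.png',s['frame'][:,:,::-1]); return s
E
python3 - <<'E'
from h import *
s=snap('wrist','w1')
rows([.4371,-.1393,.2292],[180,0,-73],[([.48,0.0,.23],-73),([.447,.21,.23],-73)])
E
```

```text
[-12.07  -8.18  -0.08] [0. 0. 0.]
[-33.11 -11.16  -0.08] [0. 0. 0.]
```

View pics/w1.png

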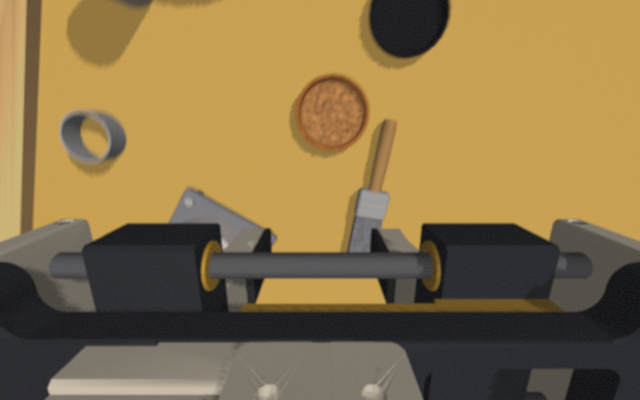

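```bash
python3 - <<'E'
from h import *
rows([.4371,-.1393,.2292],[180,0,-73],[([.53,0.10,.23],-73)])
rows([.53,.1,.23],[180,0,-73],[([.43,.3,.23],-73)])
E
```

```text
[-20.17 -15.88  -0.08] [0. 0. 0.]
[-22.05   3.72   0.  ] [0. 0. 0.]
```

Call:
{"api": "move_arm", "payload": {
  "commands": [
    [6,-5,-4,0,0,0,0],
    [6,-10,-8,0,0,0,0],
    [6,-15,-12,0,0,0,0],
    [6,-20.2,-15.9,0,0,0,0],
    [6,-20.2,-15.9,0,0,0,0],
    [6,-20.2,-15.9,0,0,0,0],
    [6,-20.2,-15.9,0,0,0,0],
    [6,-20.2,-15.9,0,0,0,0]
  ]
}}

```text
clock: 2.2
tool_pos: [0.53, 0.0974, 0.2295]
orientation: [-180.0, 0.0, -73.1]
force: [0.2, 0.0, 0.3]
opening: 0.0598
```

```bash
python3 - <<'E'
from h import *
s=snap('wrist','w2')
E
```

```text
(no output)
```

View pics/w2.png

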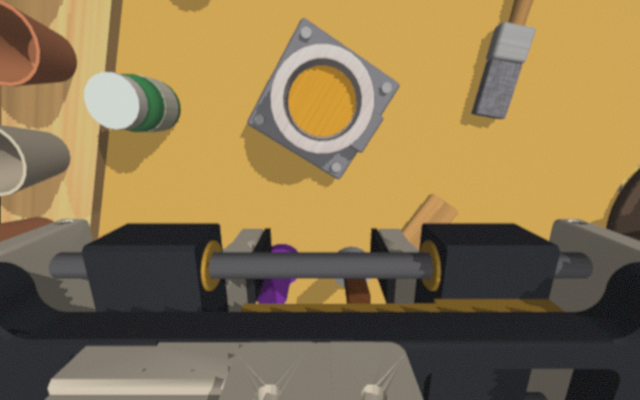

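Call:
{"api": "move_arm", "payload": {
  "commands": [
    [6,-5,1,0,0,0,0],
    [6,-11,2,0,0,0,0],
    [6,-16.5,3,0,0,0,0],
    [6,-22,3.7,0,0,0,0],
    [6,-22,3.7,0,0,0,0],
    [6,-22,3.7,0,0,0,0],
    [6,-22,3.7,0,0,0,0],
    [6,-22,3.7,0,0,0,0]
  ]
}}

```text
clock: 3.25
tool_pos: [0.4311, 0.2971, 0.2293]
orientation: [-180.0, 0.0, -73.1]
force: [-0.0, -0.5, -0.6]
opening: 0.06
```

```bash
python3 - <<'E'
from h import *
s=snap('wrist','w3')
E
```

```text
(no output)
```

View pics/w3.png

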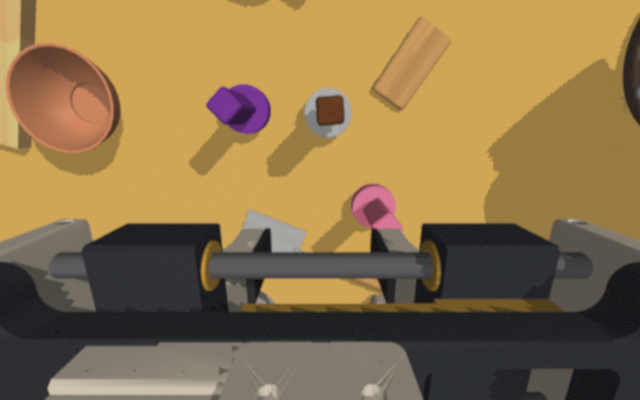

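Wrist view: the dark-wood handle top is at (330,110) on its grey foot at (328,112). The handle faces are nearly along the image axes, so the yaw is well aligned. The press is at (322,98) in w2. I'll refine all three by overlay.

```bash
python3 - <<'E'
from h import *
L=lambda n:pickle.load(open(f'pics/{n}.pkl','rb'))
a=np.zeros((600,800,3),np.uint8)
s=L('w3');k=5;im=crop(s,295,75,365,150,k)
t=[.4465,.2135];
for p in (circ(t+[.02],.03),sq(t+[.1],.014,17)): draw(im,s,p,(295,75),k,(0,255,0))
a[:375,:350]=im
s=L('w2');k=3;im=crop(s,240,10,405,185,2)
for z in (.0735,):
  c=[.555,.0075]
  for p in (circ(c+[z],.056),circ(c+[z],.042),circ(c+[z-.012],.038)): draw(im,s,p,(240,10),2,(0,255,0))
a[:350,360:690]=im
s=L('w1');im=crop(s,290,65,380,160,2)
for p in (circ([.447,-.2235,.014],.048),circ([.447,-.2235,.014],.041)):draw(im,s,p,(290,65),2,(0,255,0))
a[380:570,:180]=im
cv2.imwrite('pics/o3.png',a)
E
```

```text
(no output)
```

View pics/o3.png

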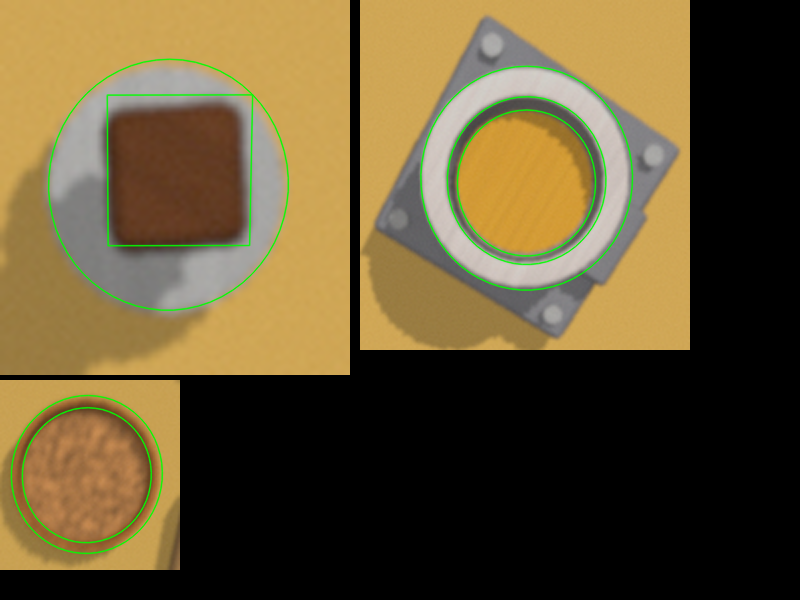

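```bash
python3 - <<'E'
from h import *
rows([.4308,.297,.2293],[180,0,-73.1],[([.4465,.2147,.15],-69.5),([.4465,.2147,.054],-69.5)])
E
```

```text
[8.33 0.89 7.93] [ 0.     0.    -0.063]
[ 8.33  0.89 17.53] [ 0.     0.    -0.063]
```

Call:
{"api": "move_arm", "payload": {
  "commands": [
    [6,4.2,0.45,2,0,0,-0.063],
    [6,8.33,0.89,5,0,0,-0.063],
    [6,8.33,0.89,8,0,0,-0.063],
    [6,8.33,0.89,10,0,0,-0.063],
    [6,8.33,0.89,10,0,0,-0.063],
    [6,8.33,0.89,10,0,0,-0.063],
    [6,8.33,0.89,10,0,0,-0.063],
    [6,8.33,0.89,10,0,0,-0.063]
  ]
}}

```text
clock: 4.3
tool_pos: [0.4467, 0.2162, 0.1299]
orientation: [-179.9, 0.0, -69.4]
force: [0.1, 0.1, 0.0]
opening: 0.0602
```

```bash
python3 - <<'E'
from h import *
s=snap('wrist','w4'); snap('scene','s4')
a=np.vstack([s['frame'][:,:,::-1]]);cv2.imwrite('pics/w4c.png',crop(s,160,180,480,340,2.4))
S=pickle.load(open('pics/s4.pkl','rb'));cv2.imwrite('pics/s4c.png',crop(S,240,60,440,200,3.5))
E
```

```text
(no output)
```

View pics/w4c.png

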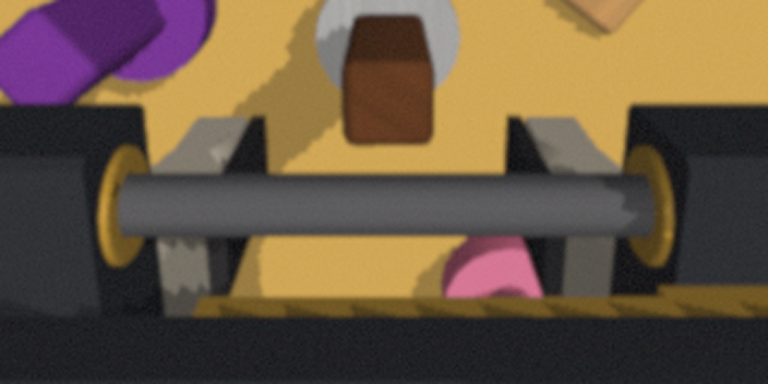

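View pics/s4c.png

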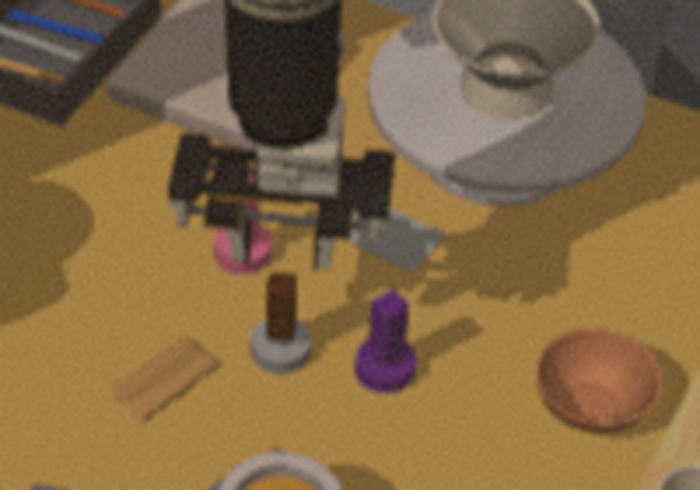

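```bash
python3 - <<'E'
from h import *
L=lambda n:pickle.load(open(f'pics/{n}.pkl','rb'))
s=L('w4');im=crop(s,160,150,480,340,2.4)
for p in (circ([.4465,.2147,.02],.03),sq([.4465,.2147,.1],.014,20.5)): draw(im,s,p,(160,150),2.4,(0,255,0))
cv2.imwrite('pics/o4.png',im)
print('purple',onz(L('w3'),248,109,.02),onz(L('top0'),251,190,.02),'pink',onz(L('top0'),220,267,.02))
rows([.4467,.2162,.1299],[180,0,-69.4],[([.4465,.2147,.054],-69.4)])
E
```

```text
purple [0.54333023 0.23916283 0.02      ] [0.54755231 0.23961122 0.02      ] pink [0.34976311 0.31452165 0.02      ]
[0.13 0.07 7.59] [0. 0. 0.]
```

View pics/o4.png

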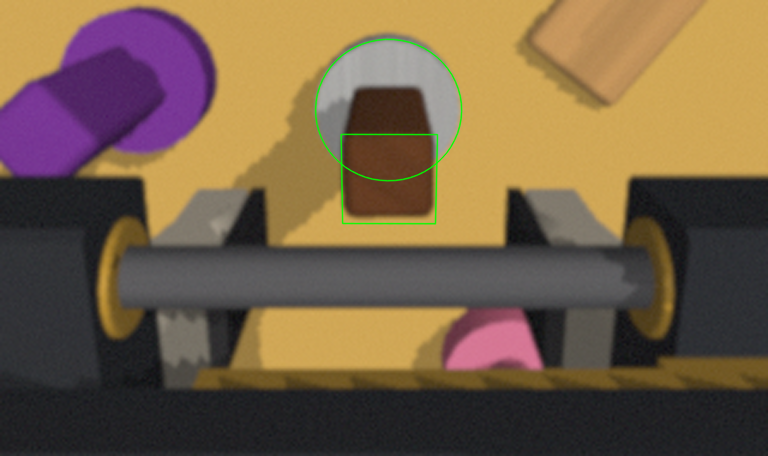

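Call:
{"api": "move_arm", "payload": {
  "commands": [
    [6,0.2,0,2,0,0,0],
    [6,0.2,0,4,0,0,0],
    [6,0.2,0,6,0,0,0],
    [6,0.2,0,7.5,0,0,0],
    [6,0.2,0,7.5,0,0,0],
    [4,0.2,0,7.5,0,0,0],
    [3.2,0.2,0,7.5,0,0,0],
    [2.5,0.2,0,7.5,0,0,0]
  ]
}}

```text
clock: 5.4
tool_pos: [0.4474, 0.2142, 0.0548]
orientation: [-179.9, 0.0, -69.4]
force: [0.8, -0.6, -1.1]
opening: 0.0352
```

Call:
{"api": "move_arm", "payload": {
  "commands": [
    [1.5,0,0,0,0,0,0],
    [1.5,0,0,0,0,0,0],
    [1.5,0,0,0,0,0,0],
    [1.5,0,0,0,0,0,0],
    [1.5,0,0,0,0,0,0],
    [1.5,0,0,0,0,0,0],
    [1.5,0,0,0,0,0,0],
    [1.5,0,0,0,0,0,0]
  ]
}}

```text
clock: 6.4
tool_pos: [0.4472, 0.214, 0.0546]
orientation: [-180.0, 0.0, -69.4]
force: [-1.6, 0.0, 5.5]
opening: 0.028
```

```bash
python3 - <<'E'
from plant import sensors
o=sensors.get_obs(); print(o['tool_pos'],o['orientation'],o['force'],o['moment'],o['opening'])
E
```

```text
[0.44718902 0.21404845 0.05455819] [-1.79982783e+02  4.99273867e-03 -6.93669424e+01] [-1.58848092  0.02789281  5.47301176] [-0.03559789  0.86397108 -0.00933844] 0.027976856327314073
```

```bash
python3 - <<'E'
from h import *
s=snap('wrist','w5'); S=snap('scene','s5')
a=crop(s,120,120,520,340,2); b=crop(S,280,90,400,190,4)
cv2.imwrite('pics/w5c.png',a);cv2.imwrite('pics/s5c.png',b)
E
```

```text
(no output)
```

View pics/w5c.png

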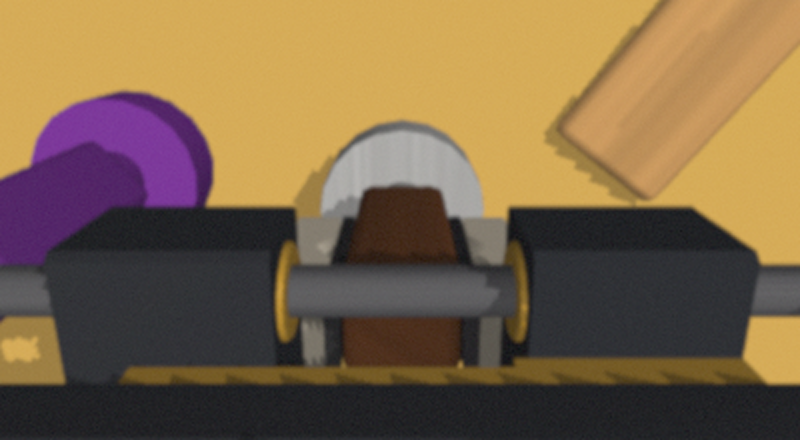

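View pics/s5c.png

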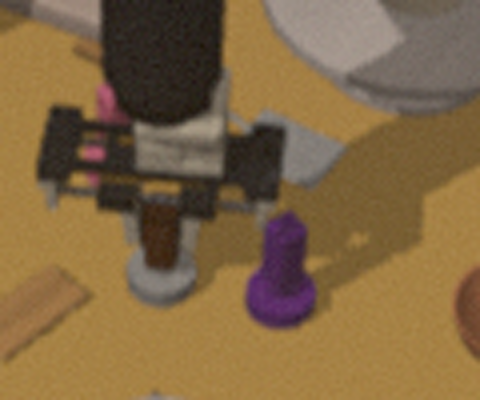

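Call:
{"api": "move_arm", "payload": {
  "commands": [
    [1.5,0,0,-0.5,0,0,0],
    [1.5,0,0,-1,0,0,0],
    [1.5,0,0,-1.5,0,0,0],
    [1.5,0,0,-2,0,0,0],
    [1.5,0,0,-2,0,0,0],
    [1.5,0,0,-2,0,0,0],
    [1.5,0,0,-2,0,0,0],
    [1.5,0,0,-2,0,0,0]
  ]
}}

```text
clock: 7.5
tool_pos: [0.447, 0.2138, 0.0741]
orientation: [180.0, -0.0, -69.4]
force: [0.1, 0.7, -3.7]
opening: 0.0277
```

```bash
python3 - <<'E'
from h import *
from plant import sensors
o=sensors.get_obs(); print(o['tool_pos'],o['orientation'],o['force'],o['moment'],o['opening'])
s=snap('wrist','w6');cv2.imwrite('pics/w6c.png',crop(s,120,120,520,340,2))
S=snap('scene','s6');cv2.imwrite('pics/s6c.png',crop(S,280,90,400,190,5))
E
```

```text
[0.44702755 0.21384949 0.07408183] [ 1.79981960e+02 -9.10730876e-03 -6.93727420e+01] [ 0.0792524   0.67011943 -3.74152741] [0.03401586 0.00395896 0.0453803 ] 0.027729395230861948
```

View pics/w6c.png

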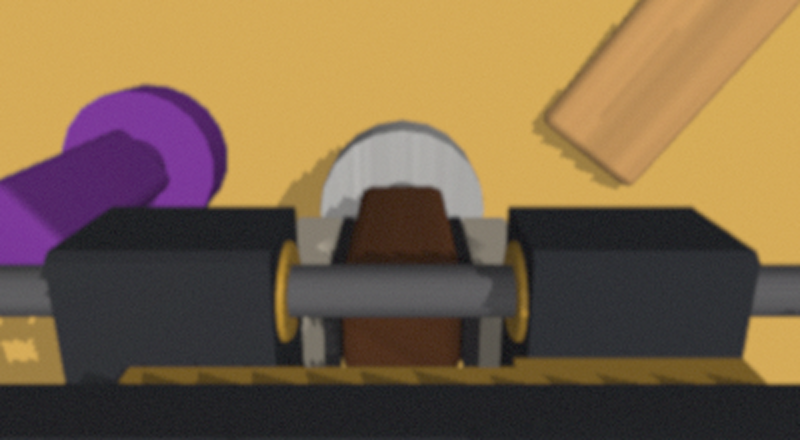

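View pics/s6c.png

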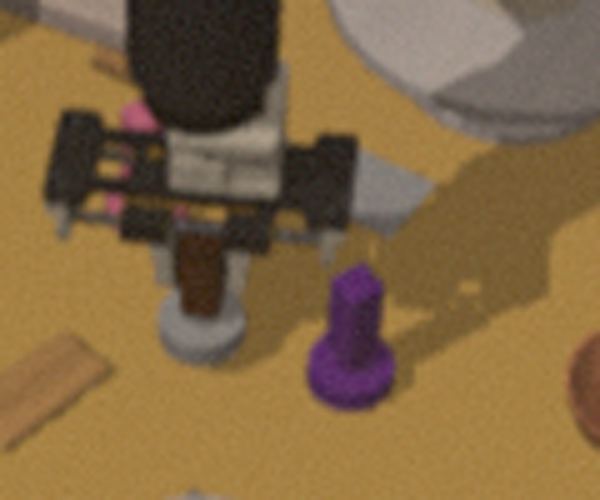

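```bash
python3 - <<'E'
from h import *
rows([.447,.2138,.0743],[180,0,-69.4],[([.447,.2138,.175],-69.4),([.555,.0077,.175],-69.4)])
E
```

```text
[  0.     0.   -10.07] [0. 0. 0.]
[ 23.09  -2.86 -10.07] [0. 0. 0.]
```

Call:
{"api": "move_arm", "payload": {
  "commands": [
    [1.5,0,0,-3,0,0,0],
    [1.5,0,0,-6.5,0,0,0],
    [1.5,0.5,0,-10,0,0,0],
    [1.5,4,-0.5,-10,0,0,0],
    [1.5,9,-1.1,-10,0,0,0],
    [1.5,14,-1.7,-10,0,0,0],
    [1.5,19,-2.3,-10,0,0,0],
    [1.5,22,-2.7,-10,0,0,0]
  ]
}}

```text
clock: 8.6
tool_pos: [0.5504, 0.0155, 0.1739]
orientation: [180.0, -0.0, -69.5]
force: [0.9, 1.1, -5.2]
opening: 0.028
```

Call:
{"api": "move_arm", "payload": {
  "commands": [
    [1.5,1.09,-0.16,0,0,0,0],
    [1.5,1.09,-0.16,0,0,0,0],
    [1.5,1.09,-0.16,0,0,0,0],
    [1.5,1.09,-0.16,0,0,0,0],
    [1.5,1.09,-0.16,0,0,0,0],
    [1.5,1.09,-0.16,0,0,0,0],
    [1.5,1.09,-0.16,0,0,0,0],
    [1.5,1.09,-0.16,0,0,0,0]
  ]
}}

```text
clock: 9.6
tool_pos: [0.5552, 0.008, 0.1743]
orientation: [-180.0, 0.0, -69.4]
force: [0.8, 0.3, -4.4]
opening: 0.0281
```

```bash
python3 - <<'E'
from h import *
from plant import sensors
o=sensors.get_obs(); print(o['tool_pos'],o['orientation'],o['force'],o['moment'],o['opening'])
s=snap('wrist','w7');t=snap('top','t7')
S=snap('scene','s7');a=crop(S,270,90,390,250,4)
zu=o['tool_pos'][2]-.0546
for p in (circ([.555,.0077,zu],.03),circ([.555,.0077,zu+.02],.03),circ([.555,.0077,.0735],.056)):draw(a,S,p,(270,90),4,(0,255,0))
b=np.zeros((640,800,3),np.uint8);b[:640,:480]=a;b[:400,480:]=0
cv2.imwrite('pics/s7c.png',a[:600]); cv2.imwrite('pics/w7c.png',crop(s,120,60,520,340,2)); cv2.imwrite('pics/t7c.png',crop(t,280,120,400,240,4))
E
```

```text
[0.55521111 0.0079549  0.17425122] [-1.79999359e+02  6.07060551e-04 -6.93720621e+01] [ 0.76735834  0.28663051 -4.44928021] [-0.03036058  0.1058647  -0.00174133] 0.028073242808066196
```

View pics/s7c.png

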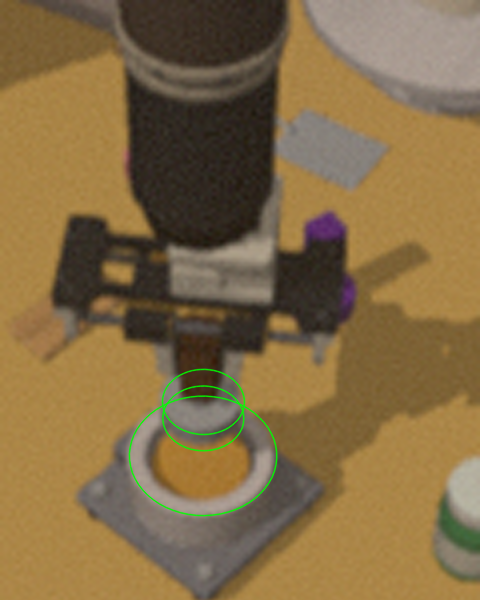

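View pics/w7c.png

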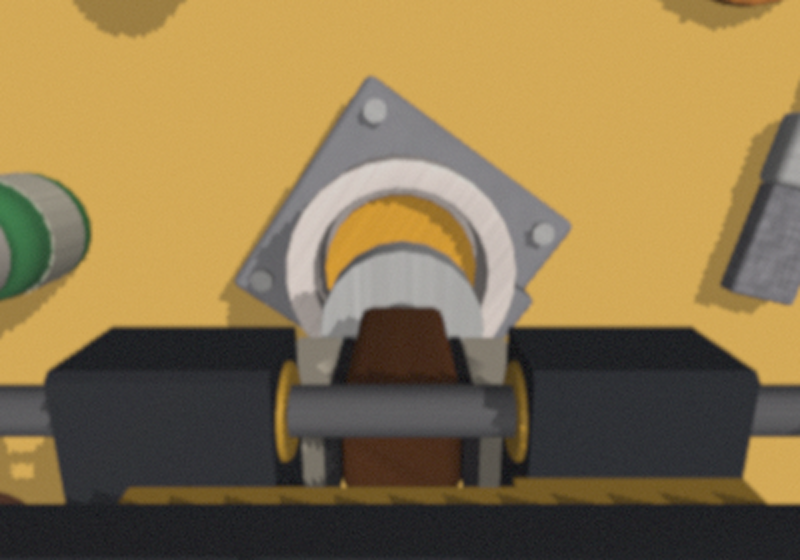

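Call:
{"api": "move_arm", "payload": {
  "commands": [
    [1.5,0,0,1,0,0,0],
    [1.5,0,0,2,0,0,0],
    [1.5,0,0,3,0,0,0],
    [1.5,0,0,3.6,0,0,0],
    [1.5,0,0,4.2,0,0,0],
    [1.5,0,0,4.6,0,0,0],
    [1.5,0,0,4.8,0,0,0],
    [1.5,0,0,4.8,0,0,0]
  ]
}}

```text
clock: 10.75
tool_pos: [0.5553, 0.0079, 0.1263]
orientation: [-180.0, -0.0, -69.4]
force: [-0.8, -0.1, -5.1]
opening: 0.0277
```

```bash
python3 - <<'E'
from h import *
from plant import sensors
o=sensors.get_obs(); print(o['tool_pos'],o['orientation'],o['force'],o['moment'],o['opening'])
s=snap('wrist','w8');S=snap('scene','s8')
a=crop(s,180,80,460,300,2);b=crop(S,280,150,360,250,5)
cv2.imwrite('pics/w8c.png',a);cv2.imwrite('pics/s8c.png',b)
E
```

```text
[0.55526976 0.00792306 0.12628239] [-1.79995719e+02 -5.46330260e-04 -6.93736043e+01] [-0.82351853 -0.09004816 -5.11486595] [0.00348548 0.08282514 0.05718305] 0.02772744806872928
```

View pics/w8c.png

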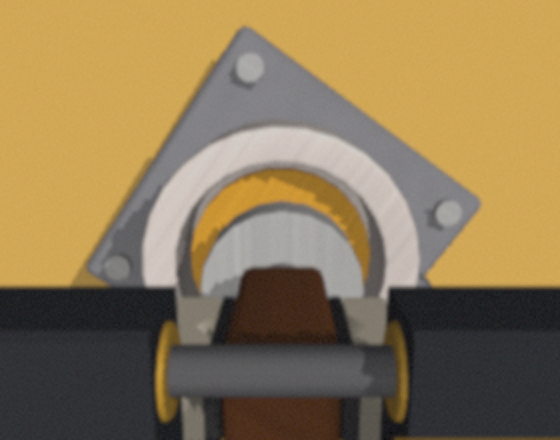

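View pics/s8c.png

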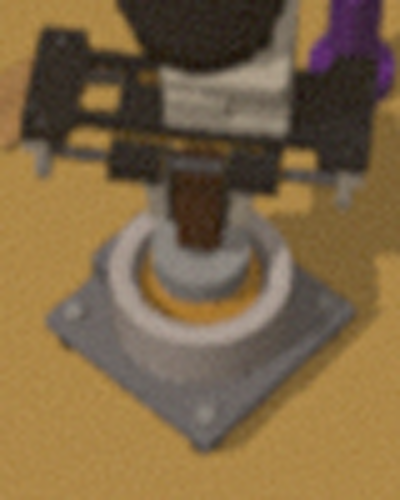

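Call:
{"api": "move_arm", "payload": {
  "commands": [
    [1.5,0,0,0.2,0,0,0],
    [1.5,0,0,0.4,0,0,0],
    [1.5,0,0,0.6,0,0,0],
    [1.5,0,0,0.75,0,0,0],
    [1.5,0,0,0.9,0,0,0],
    [1.5,0,0,1.0,0,0,0],
    [1.5,0,0,1.1,0,0,0],
    [1.5,0,0,1.1,0,0,0]
  ]
}}

```text
clock: 11.85
tool_pos: [0.5552, 0.0079, 0.1152]
orientation: [180.0, -0.0, -69.4]
force: [0.3, -0.1, -4.7]
opening: 0.028
```

```bash
cat > o.py <<'E'
from plant import sensors
o=sensors.get_obs(); print(o['clock'],o['tool_pos'].round(5),o['orientation'].round(2),o['force'].round(2),o['moment'].round(2),o['opening'].round(4))
E
python3 o.py
```

```text
Traceback (most recent call last):
  File "o.py", line 2, in <module>
    o=sensors.get_obs(); print(o['clock'],o['tool_pos'].round(5),o['orientation'].round(2),o['force'].round(2),o['moment'].round(2),o['opening'].round(4))
                                                                                                                                    ^^^^^^^^^^^^^^^^^^
AttributeError: 'float' object has no attribute 'round'
```

Call:
{"api": "move_arm", "payload": {
  "commands": [
    [1.5,0,0,0.1,0,0,0],
    [1.5,0,0,0.2,0,0,0],
    [1.5,0,0,0.3,0,0,0],
    [1.5,0,0,0.4,0,0,0],
    [1.5,0,0,0.4,0,0,0],
    [1.5,0,0,0.4,0,0,0],
    [1.5,0,0,0.4,0,0,0],
    [1.5,0,0,0.4,0,0,0]
  ]
}}

```text
clock: 12.85
tool_pos: [0.5554, 0.008, 0.1113]
orientation: [-180.0, 0.0, -69.4]
force: [0.0, 2.4, -0.5]
opening: 0.0279
```

```bash
sed -i "s/,o\['opening'\].round(4)/,o['opening']/" o.py; python3 o.py
```

```text
12.85 [0.55541 0.00803 0.11132] [-179.98    0.    -69.37] [ 0.04  2.43 -0.52] [0.84 0.11 0.05] 0.027913500230174925
```

Call:
{"api": "move_arm", "payload": {
  "commands": [
    [1.5,0,0,0.1,0,0,0],
    [1.5,0,0,0.2,0,0,0],
    [1.5,0,0,0.3,0,0,0],
    [1.5,0,0,0.4,0,0,0],
    [1.5,0,0,0.5,0,0,0],
    [1.5,0,0,0.5,0,0,0],
    [1.5,0,0,0.5,0,0,0],
    [1.5,0,0,0.5,0,0,0]
  ]
}}

```text
clock: 13.85
tool_pos: [0.5554, 0.008, 0.1063]
orientation: [-180.0, -0.0, -69.4]
force: [0.5, 2.2, -0.7]
opening: 0.0276
```

```bash
python3 o.py
```

```text
13.85 [0.55536 0.00799 0.10634] [-179.98   -0.    -69.37] [ 0.47  2.16 -0.72] [ 1.08 -0.21 -0.06] 0.02761676426767583
```

```bash
python3 - <<'E'
from h import *
s=snap('wrist','w9');S=snap('scene','s9')
a=crop(s,180,80,460,300,2);b=crop(S,280,150,360,250,5)
cv2.imwrite('pics/w9c.png',a);cv2.imwrite('pics/s9c.png',b)
E
```

```text
(no output)
```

View pics/w9c.png

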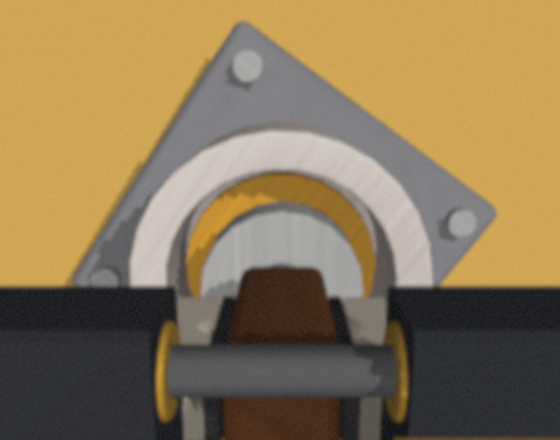

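View pics/s9c.png

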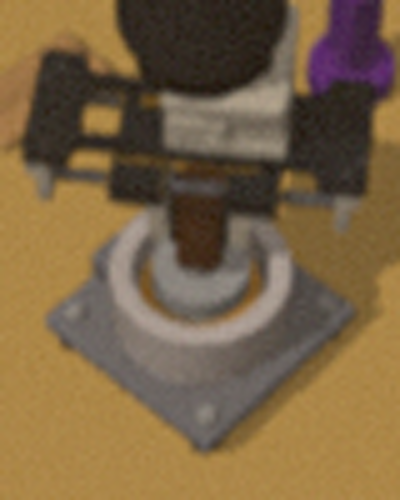

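The tamper has not moved in the grip, and the foot is inside the bore and on the plate. From here I'll take small steps and feel for the stop.

Call:
{"api": "move_arm", "payload": {
  "commands": [
    [1.5,0,0,0.1,0,0,0],
    [1.5,0,0,0.1,0,0,0],
    [1.5,0,0,0.1,0,0,0],
    [1.5,0,0,0.1,0,0,0],
    [1.5,0,0,0.1,0,0,0],
    [1.5,0,0,0.1,0,0,0],
    [1.5,0,0,0.1,0,0,0],
    [1.5,0,0,0.1,0,0,0]
  ]
}}

```text
clock: 14.95
tool_pos: [0.5553, 0.0079, 0.1053]
orientation: [-180.0, -0.0, -69.4]
force: [2.0, 2.0, -0.4]
opening: 0.0282
```

Call:
{"api": "move_arm", "payload": {
  "commands": [
    [1.5,0,0,0.02,0,0,0],
    [1.5,0,0,0.04,0,0,0],
    [1.5,0,0,0.06,0,0,0],
    [1.5,0,0,0.06,0,0,0],
    [1.5,0,0,0.06,0,0,0],
    [1.5,0,0,0.06,0,0,0],
    [1.5,0,0,0.06,0,0,0],
    [1.5,0,0,0.06,0,0,0]
  ]
}}

```text
clock: 15.95
tool_pos: [0.5553, 0.0079, 0.1047]
orientation: [-180.0, -0.0, -69.4]
force: [0.8, 2.1, 0.2]
opening: 0.0281
```

Call:
{"api": "move_arm", "payload": {
  "commands": [
    [1.5,0,0,0.02,0,0,0],
    [1.5,0,0,0.04,0,0,0],
    [1.5,0,0,0.06,0,0,0],
    [1.5,0,0,0.06,0,0,0],
    [1.5,0,0,0.06,0,0,0],
    [1.5,0,0,0.06,0,0,0],
    [1.5,0,0,0.06,0,0,0],
    [1.5,0,0,0.06,0,0,0]
  ]
}}

```text
clock: 16.95
tool_pos: [0.5553, 0.0079, 0.1041]
orientation: [-180.0, -0.0, -69.4]
force: [2.2, 1.8, 0.1]
opening: 0.0281
```

Call:
{"api": "move_arm", "payload": {
  "commands": [
    [1.5,0,0,0.02,0,0,0],
    [1.5,0,0,0.04,0,0,0],
    [1.5,0,0,0.06,0,0,0],
    [1.5,0,0,0.06,0,0,0],
    [1.5,0,0,0.06,0,0,0],
    [1.5,0,0,0.06,0,0,0],
    [1.5,0,0,0.06,0,0,0],
    [1.5,0,0,0.06,0,0,0]
  ]
}}

```text
clock: 17.95
tool_pos: [0.5553, 0.0079, 0.1035]
orientation: [-180.0, -0.0, -69.4]
force: [2.1, 2.1, 0.0]
opening: 0.0278
```

Call:
{"api": "move_arm", "payload": {
  "commands": [
    [1.5,0,0,0.02,0,0,0],
    [1.5,0,0,0.04,0,0,0],
    [1.5,0,0,0.06,0,0,0],
    [1.5,0,0,0.06,0,0,0],
    [1.5,0,0,0.06,0,0,0],
    [1.5,0,0,0.06,0,0,0],
    [1.5,0,0,0.06,0,0,0],
    [1.5,0,0,0.06,0,0,0]
  ]
}}

```text
clock: 18.95
tool_pos: [0.5553, 0.0079, 0.1029]
orientation: [-180.0, -0.0, -69.4]
force: [2.4, 1.8, 0.7]
opening: 0.0276
```

Call:
{"api": "move_arm", "payload": {
  "commands": [
    [1.5,0,0,0.02,0,0,0],
    [1.5,0,0,0.04,0,0,0],
    [1.5,0,0,0.06,0,0,0],
    [1.5,0,0,0.06,0,0,0],
    [1.5,0,0,0.06,0,0,0],
    [1.5,0,0,0.06,0,0,0],
    [1.5,0,0,0.06,0,0,0],
    [1.5,0,0,0.06,0,0,0]
  ]
}}

```text
clock: 19.95
tool_pos: [0.5553, 0.0079, 0.1023]
orientation: [-180.0, -0.0, -69.4]
force: [3.1, 0.8, -0.1]
opening: 0.0279
```

Call:
{"api": "move_arm", "payload": {
  "commands": [
    [1.5,0,0,0.02,0,0,0],
    [1.5,0,0,0.04,0,0,0],
    [1.5,0,0,0.06,0,0,0],
    [1.5,0,0,0.06,0,0,0],
    [1.5,0,0,0.06,0,0,0],
    [1.5,0,0,0.06,0,0,0],
    [1.5,0,0,0.06,0,0,0],
    [1.5,0,0,0.06,0,0,0]
  ]
}}

```text
clock: 20.95
tool_pos: [0.5552, 0.0079, 0.1017]
orientation: [180.0, -0.0, -69.4]
force: [2.1, 2.0, 1.2]
opening: 0.0279
```

```bash
python3 o.py
```

```text
20.95 [0.55523 0.00794 0.10165] [180.    -0.   -69.37] [2.06 1.98 1.19] [ 0.81 -1.24 -0.02] 0.027883926601675376
```

Call:
{"api": "move_arm", "payload": {
  "commands": [
    [1.5,0,0,0.02,0,0,0],
    [1.5,0,0,0.04,0,0,0],
    [1.5,0,0,0.06,0,0,0],
    [1.5,0,0,0.06,0,0,0],
    [1.5,0,0,0.06,0,0,0],
    [1.5,0,0,0.06,0,0,0],
    [1.5,0,0,0.06,0,0,0],
    [1.5,0,0,0.06,0,0,0]
  ]
}}

```text
clock: 21.95
tool_pos: [0.5552, 0.0079, 0.101]
orientation: [180.0, 0.0, -69.4]
force: [3.7, 1.2, 0.6]
opening: 0.0276
```

Call:
{"api": "move_arm", "payload": {
  "commands": [
    [1.5,0,0,0.02,0,0,0],
    [1.5,0,0,0.04,0,0,0],
    [1.5,0,0,0.06,0,0,0],
    [1.5,0,0,0.06,0,0,0],
    [1.5,0,0,0.06,0,0,0],
    [1.5,0,0,0.06,0,0,0],
    [1.5,0,0,0.06,0,0,0],
    [1.5,0,0,0.06,0,0,0]
  ]
}}

```text
clock: 22.95
tool_pos: [0.5552, 0.0079, 0.1005]
orientation: [-180.0, 0.0, -69.4]
force: [3.2, 0.7, 1.7]
opening: 0.0279
```

Call:
{"api": "move_arm", "payload": {
  "commands": [
    [1.5,0,0,0.02,0,0,0],
    [1.5,0,0,0.04,0,0,0],
    [1.5,0,0,0.06,0,0,0],
    [1.5,0,0,0.06,0,0,0],
    [1.5,0,0,0.06,0,0,0],
    [1.5,0,0,0.06,0,0,0],
    [1.5,0,0,0.06,0,0,0],
    [1.5,0,0,0.06,0,0,0]
  ]
}}

```text
clock: 23.95
tool_pos: [0.5552, 0.0079, 0.0999]
orientation: [-180.0, 0.0, -69.4]
force: [3.7, 1.7, 3.2]
opening: 0.0278
```

Call:
{"api": "move_arm", "payload": {
  "commands": [
    [1.5,0,0,0.02,0,0,0],
    [1.5,0,0,0.04,0,0,0],
    [1.5,0,0,0.04,0,0,0],
    [1.5,0,0,0.04,0,0,0],
    [1.5,0,0,0.04,0,0,0],
    [1.5,0,0,0.04,0,0,0],
    [1.5,0,0,0.04,0,0,0],
    [1.5,0,0,0.04,0,0,0]
  ]
}}

```text
clock: 24.95
tool_pos: [0.5552, 0.0079, 0.0994]
orientation: [180.0, 0.0, -69.4]
force: [3.7, 2.3, 1.6]
opening: 0.0279
```

```bash
python3 o.py
```

```text
24.95 [0.55521 0.00793 0.09944] [180.     0.   -69.37] [3.74 2.27 1.59] [ 0.84 -1.37 -0.03] 0.027890243229517383
```

Call:
{"api": "move_arm", "payload": {
  "commands": [
    [1.5,0,0,0.02,0,0,0],
    [1.5,0,0,0.04,0,0,0],
    [1.5,0,0,0.06,0,0,0],
    [1.5,0,0,0.06,0,0,0],
    [1.5,0,0,0.06,0,0,0],
    [1.5,0,0,0.06,0,0,0],
    [1.5,0,0,0.06,0,0,0],
    [1.5,0,0,0.06,0,0,0]
  ]
}}

```text
clock: 25.95
tool_pos: [0.5552, 0.0079, 0.0988]
orientation: [-180.0, 0.0, -69.4]
force: [3.4, 2.5, 2.0]
opening: 0.0275
```

Call:
{"api": "move_arm", "payload": {
  "commands": [
    [1.5,0,0,0.02,0,0,0],
    [1.5,0,0,0.04,0,0,0],
    [1.5,0,0,0.06,0,0,0],
    [1.5,0,0,0.06,0,0,0],
    [1.5,0,0,0.06,0,0,0],
    [1.5,0,0,0.06,0,0,0],
    [1.5,0,0,0.06,0,0,0],
    [1.5,0,0,0.06,0,0,0]
  ]
}}

```text
clock: 26.95
tool_pos: [0.5552, 0.0079, 0.0983]
orientation: [-180.0, 0.0, -69.4]
force: [2.8, 2.1, 2.1]
opening: 0.0278
```

Call:
{"api": "move_arm", "payload": {
  "commands": [
    [1.5,0,0,0.02,0,0,0],
    [1.5,0,0,0.04,0,0,0],
    [1.5,0,0,0.06,0,0,0],
    [1.5,0,0,0.06,0,0,0],
    [1.5,0,0,0.06,0,0,0],
    [1.5,0,0,0.06,0,0,0],
    [1.5,0,0,0.06,0,0,0],
    [1.5,0,0,0.06,0,0,0]
  ]
}}

```text
clock: 27.95
tool_pos: [0.5552, 0.0079, 0.0977]
orientation: [-180.0, 0.0, -69.4]
force: [3.8, 1.6, 1.6]
opening: 0.0279
```

Call:
{"api": "move_arm", "payload": {
  "commands": [
    [1.5,0,0,0.02,0,0,0],
    [1.5,0,0,0.04,0,0,0],
    [1.5,0,0,0.06,0,0,0],
    [1.5,0,0,0.06,0,0,0],
    [1.5,0,0,0.06,0,0,0],
    [1.5,0,0,0.06,0,0,0],
    [1.5,0,0,0.06,0,0,0],
    [1.5,0,0,0.06,0,0,0]
  ]
}}

```text
clock: 28.95
tool_pos: [0.5552, 0.0079, 0.097]
orientation: [-180.0, -0.0, -69.4]
force: [2.0, 2.4, 1.8]
opening: 0.0278
```

Call:
{"api": "move_arm", "payload": {
  "commands": [
    [1.5,0,0,0.02,0,0,0],
    [1.5,0,0,0.04,0,0,0],
    [1.5,0,0,0.06,0,0,0],
    [1.5,0,0,0.06,0,0,0],
    [1.5,0,0,0.06,0,0,0],
    [1.5,0,0,0.06,0,0,0],
    [1.5,0,0,0.06,0,0,0],
    [1.5,0,0,0.06,0,0,0]
  ]
}}

```text
clock: 29.95
tool_pos: [0.5552, 0.0079, 0.0965]
orientation: [-180.0, -0.0, -69.4]
force: [3.4, 2.8, 2.2]
opening: 0.0284
```

Call:
{"api": "move_arm", "payload": {
  "commands": [
    [1.5,0,0,0.02,0,0,0],
    [1.5,0,0,0.04,0,0,0],
    [1.5,0,0,0.06,0,0,0],
    [1.5,0,0,0.06,0,0,0],
    [1.5,0,0,0.06,0,0,0],
    [1.5,0,0,0.06,0,0,0],
    [1.5,0,0,0.06,0,0,0],
    [1.5,0,0,0.06,0,0,0]
  ]
}}

```text
clock: 30.95
tool_pos: [0.5553, 0.0079, 0.0959]
orientation: [-180.0, -0.0, -69.4]
force: [3.5, 2.3, 2.4]
opening: 0.0281
```

Call:
{"api": "move_arm", "payload": {
  "commands": [
    [1.5,0,0,0.02,0,0,0],
    [1.5,0,0,0.04,0,0,0],
    [1.5,0,0,0.06,0,0,0],
    [1.5,0,0,0.06,0,0,0],
    [1.5,0,0,0.06,0,0,0],
    [1.5,0,0,0.06,0,0,0],
    [1.5,0,0,0.06,0,0,0],
    [1.5,0,0,0.06,0,0,0]
  ]
}}

```text
clock: 31.95
tool_pos: [0.5552, 0.0079, 0.0953]
orientation: [-180.0, -0.0, -69.4]
force: [2.9, 2.4, 2.1]
opening: 0.0278
```

Call:
{"api": "move_arm", "payload": {
  "commands": [
    [1.5,0,0,0.02,0,0,0],
    [1.5,0,0,0.04,0,0,0],
    [1.5,0,0,0.06,0,0,0],
    [1.5,0,0,0.06,0,0,0],
    [1.5,0,0,0.06,0,0,0],
    [1.5,0,0,0.06,0,0,0],
    [1.5,0,0,0.06,0,0,0],
    [1.5,0,0,0.06,0,0,0]
  ]
}}

```text
clock: 32.95
tool_pos: [0.5552, 0.0079, 0.0946]
orientation: [-180.0, -0.0, -69.4]
force: [3.2, 1.0, 2.9]
opening: 0.028
```

Call:
{"api": "move_arm", "payload": {
  "commands": [
    [1.5,0,0,0.02,0,0,0],
    [1.5,0,0,0.04,0,0,0],
    [1.5,0,0,0.06,0,0,0],
    [1.5,0,0,0.06,0,0,0],
    [1.5,0,0,0.06,0,0,0],
    [1.5,0,0,0.06,0,0,0],
    [1.5,0,0,0.06,0,0,0],
    [1.5,0,0,0.06,0,0,0]
  ]
}}

```text
clock: 33.95
tool_pos: [0.5552, 0.0079, 0.0941]
orientation: [-180.0, -0.0, -69.4]
force: [2.3, 1.8, 5.3]
opening: 0.028
```

Call:
{"api": "move_arm", "payload": {
  "commands": [
    [1.5,0,0,0.02,0,0,0],
    [1.5,0,0,0.03,0,0,0],
    [1.5,0,0,0.03,0,0,0],
    [1.5,0,0,0.03,0,0,0],
    [1.5,0,0,0.03,0,0,0],
    [1.5,0,0,0.03,0,0,0],
    [1.5,0,0,0.03,0,0,0],
    [1.5,0,0,0.03,0,0,0]
  ]
}}

```text
clock: 34.95
tool_pos: [0.5552, 0.0079, 0.094]
orientation: [-180.0, -0.0, -69.4]
force: [1.9, 3.1, 7.2]
opening: 0.0279
```

```bash
python3 o.py
```

```text
34.95 [0.55524 0.0079  0.09401] [-1.800e+02 -1.000e-02 -6.937e+01] [1.89 3.12 7.21] [ 0.91 -0.77 -0.01] 0.02788259131256029
```

Call:
{"api": "move_arm", "payload": {
  "commands": [
    [1.5,0,0,0.02,0,0,0],
    [1.5,0,0,0.04,0,0,0],
    [1.5,0,0,0.05,0,0,0],
    [1.5,0,0,0.05,0,0,0],
    [1.5,0,0,0.05,0,0,0],
    [1.5,0,0,0.05,0,0,0],
    [1.5,0,0,0.05,0,0,0],
    [1.5,0,0,0.05,0,0,0]
  ]
}}

```text
clock: 35.95
tool_pos: [0.5553, 0.0079, 0.0939]
orientation: [-180.0, -0.0, -69.4]
force: [1.7, 2.2, 10.0]
opening: 0.0278
```

```bash
python3 o.py
```

```text
35.95 [0.55531 0.00791 0.09389] [-1.7998e+02 -1.0000e-02 -6.9360e+01] [1.73 2.22 9.97] [ 1.   -0.36 -0.05] 0.027759104545270738
```

Call:
{"api": "move_arm", "payload": {
  "commands": [
    [1.5,0,0,0.03,0,0,0],
    [1.5,0,0,0.06,0,0,0],
    [1.5,0,0,0.08,0,0,0],
    [1.5,0,0,0.08,0,0,0],
    [1.5,0,0,0.08,0,0,0],
    [1.5,0,0,0.08,0,0,0],
    [1.5,0,0,0.08,0,0,0],
    [1.5,0,0,0.08,0,0,0]
  ]
}}

```text
clock: 36.95
tool_pos: [0.5553, 0.0079, 0.0936]
orientation: [-180.0, -0.0, -69.3]
force: [-1.1, 2.9, 15.0]
opening: 0.0276
```

```bash
python3 o.py
```

```text
36.95 [0.55532 0.00789 0.09364] [-1.7997e+02 -2.0000e-02 -6.9350e+01] [-1.12  2.86 14.96] [ 1.13  0.48 -0.  ] 0.027649201415221775
```

Call:
{"api": "move_arm", "payload": {
  "commands": [
    [1.5,0,0,0.01,0,0,0],
    [1.5,0,0,0.01,0,0,0],
    [1.5,0,0,0.01,0,0,0],
    [1.5,0,0,0.01,0,0,0],
    [1.5,0,0,0.01,0,0,0],
    [1.5,0,0,0.01,0,0,0],
    [1.5,0,0,0.01,0,0,0],
    [1.5,0,0,0.01,0,0,0]
  ]
}}

```text
clock: 37.95
tool_pos: [0.5553, 0.0079, 0.0936]
orientation: [-180.0, -0.0, -69.3]
force: [-0.5, 2.3, 16.8]
opening: 0.028
```

```bash
python3 o.py
```

```text
37.95 [0.55531 0.00787 0.09359] [-1.7997e+02 -2.0000e-02 -6.9350e+01] [-0.54  2.32 16.77] [1.19 0.63 0.02] 0.02802276263674532
```

Call:
{"api": "move_arm", "payload": {
  "commands": [
    [1.5,0,0,0,0,0,0],
    [1.5,0,0,0,0,0,0],
    [1.5,0,0,0,0,0,0],
    [1.5,0,0,0,0,0,0],
    [1.5,0,0,0,0,0,0],
    [1.5,0,0,0,0,0,0],
    [1.5,0,0,0,0,0,0],
    [1.5,0,0,0,0,0,0]
  ]
}}

```text
clock: 38.95
tool_pos: [0.5553, 0.0079, 0.0936]
orientation: [-180.0, -0.0, -69.3]
force: [-0.9, 2.1, 15.6]
opening: 0.0281
```

```bash
python3 o.py; python3 - <<'E'
from h import *
s=snap('wrist','w10');cv2.imwrite('pics/w10c.png',crop(s,180,80,460,300,2))
E
```

```text
38.95 [0.55532 0.00789 0.0936 ] [-1.7997e+02 -2.0000e-02 -6.9350e+01] [-0.88  2.11 15.58] [ 1.17  0.54 -0.01] 0.028062295530899495
```

View pics/w10c.png

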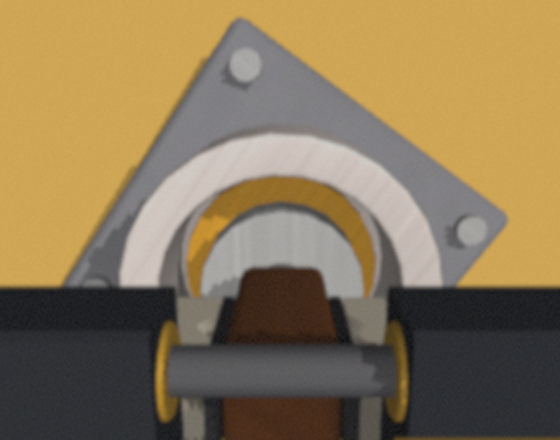

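Call:
{"api": "move_arm", "payload": {
  "commands": [
    [1.5,0,0,-0.3,0,0,0],
    [1.5,0,0,-0.7,0,0,0],
    [1.5,0,0,-1.1,0,0,0],
    [1.5,0,0,-1.5,0,0,0],
    [1.5,0,0,-1.9,0,0,0],
    [1.5,0,0,-2.3,0,0,0],
    [1.5,0,0,-2.8,0,0,0],
    [1.5,0,0,-3.5,0,0,0]
  ]
}}

```text
clock: 40.0
tool_pos: [0.5542, 0.0076, 0.1269]
orientation: [179.9, 0.0, -69.4]
force: [-0.7, 0.4, -4.5]
opening: 0.0279
```

Call:
{"api": "move_arm", "payload": {
  "commands": [
    [1.5,0,0,-1,0,0,0],
    [1.5,0,0,-2.5,0,0,0],
    [1.5,0,0,-4,0,0,0],
    [1.5,0,0,-5,0,0,0],
    [1.5,0,0,-5.5,0,0,0],
    [1.5,0,0,-5.5,0,0,0],
    [1.5,0,0,-5.5,0,0,0],
    [1.5,0,0,-5.5,0,0,0]
  ]
}}

```text
clock: 41.0
tool_pos: [0.555, 0.0079, 0.1818]
orientation: [179.9, 0.0, -69.4]
force: [0.1, 0.2, -4.2]
opening: 0.0279
```

```bash
python3 o.py; python3 - <<'E'
from h import *
s=snap('wrist','w11');cv2.imwrite('pics/w11c.png',crop(s,180,80,460,300,2))
S=snap('scene','s11');cv2.imwrite('pics/s11c.png',crop(S,280,120,360,250,5)[:600])
E
```

```text
41.0 [0.55496 0.00786 0.18185] [179.95   0.   -69.38] [ 0.09  0.17 -4.22] [-0.04  0.14 -0.02] 0.027941933210070952
```

View pics/w11c.png

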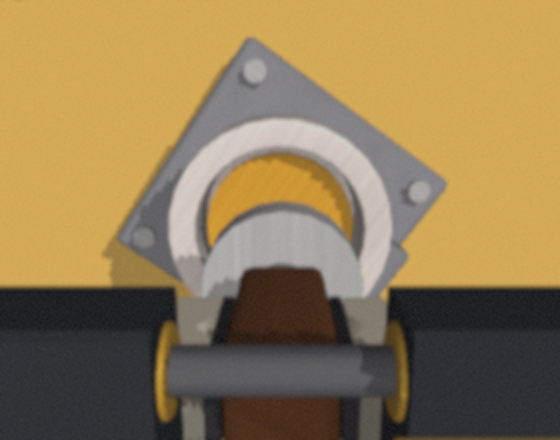

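View pics/s11c.png

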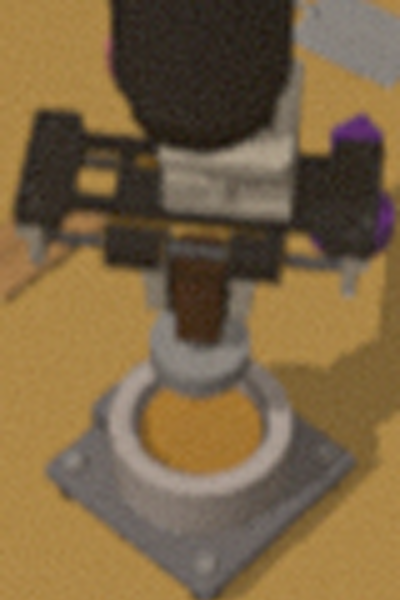

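```bash
python3 - <<'E'
from h import *
rows([.555,.0079,.182],[180,0,-69.38],[([.447,-.2235,.182],-69.38)])
E
```

```text
[17.85 18.26  0.  ] [0. 0. 0.]
```

Call:
{"api": "move_arm", "payload": {
  "commands": [
    [1.5,2,2.1,0,0,0,0],
    [1.5,5,5.2,0,0,0,0],
    [1.5,8.5,8.8,0,0,0,0],
    [1.5,12,12.3,0,0,0,0],
    [1.5,15,15.3,0,0,0,0],
    [1.5,17,17.4,0,0,0,0],
    [1.5,17.8,18.2,0,0,0,0],
    [1.5,17.8,18.2,0,0,0,0]
  ]
}}

```text
clock: 42.1
tool_pos: [0.4475, -0.2232, 0.1823]
orientation: [-180.0, -0.0, -69.4]
force: [-0.9, 0.1, -5.4]
opening: 0.0278
```

Call:
{"api": "move_arm", "payload": {
  "commands": [
    [1.5,0,0,1.5,0,0,0],
    [1.5,0,0,3.5,0,0,0],
    [1.5,0,0,5.5,0,0,0],
    [1.5,0,0,7.5,0,0,0],
    [1.5,0,0,8.5,0,0,0],
    [1.5,0,0,8.5,0,0,0],
    [1.5,0,0,8.5,0,0,0],
    [1.5,0,0,8.5,0,0,0]
  ]
}}

```text
clock: 43.1
tool_pos: [0.4481, -0.2228, 0.0981]
orientation: [-179.9, -0.0, -69.4]
force: [0.4, -0.4, -3.6]
opening: 0.0276
```

```bash
python3 o.py; python3 - <<'E'
from h import *
s=snap('wrist','w12');S=snap('scene','s12');t=snap('top','t12')
a=np.zeros((600,800,3),np.uint8)
a[:320,:400]=crop(s,220,130,420,290,2)
a[320:600,:400]=crop(t,300,150,400,220,4)
a[:280,400:]=crop(S,280,180,360,236,5)
a[280:600,400:]=crop(S,200,200,300,280,4)
cv2.imwrite('pics/c12.png',a)
E
```

```text
43.1 [ 0.44814 -0.22281  0.09805] [-1.7993e+02 -4.0000e-02 -6.9360e+01] [ 0.43 -0.37 -3.64] [-0.02  0.12 -0.  ] 0.02757217213306209
```

View pics/c12.png

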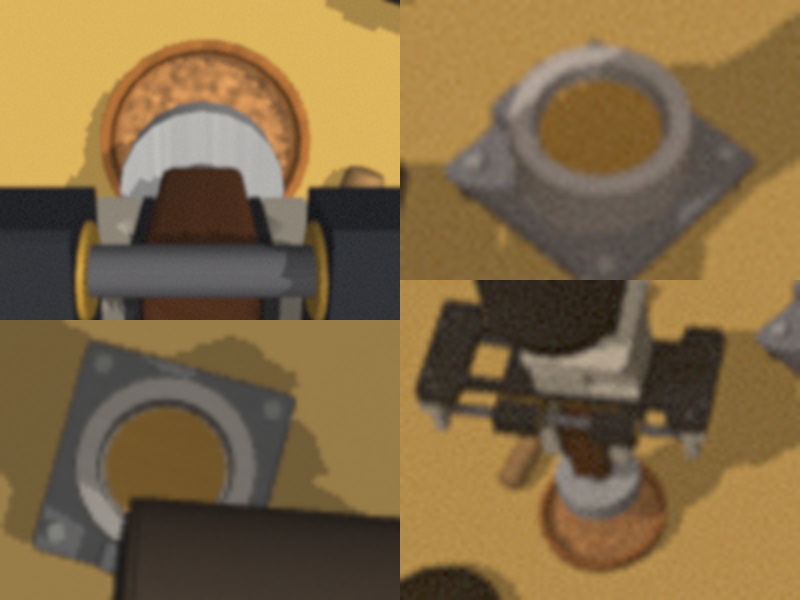

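```bash
python3 - <<'E'
from h import *
L=lambda n:pickle.load(open(f'pics/{n}.pkl','rb'))
a=np.zeros((600,800,3),np.uint8)
c=[.5548,.0077];z=.072
for i,n in enumerate(('scene0','s12')):
    s=L(n);im=crop(s,290,182,346,226,7)
    for p in (circ(c+[z],.042),circ(c+[z-.012],.038)): draw(im,s,p,(290,182),7,(0,255,0))
    a[:300,i*400:i*400+392]=im[:300]
for i,(n,k) in enumerate((('w2',3.8),('w11',3.8))):
    s=L(n); u,v=(270,40) if i==0 else (270,130)
    im=crop(s,u,v,u+105,v+78,3.8)
    for p in (circ(c+[z],.042),circ(c+[z-.012],.038)): draw(im,s,p,(u,v),3.8,(0,255,0))
    a[302:302+min(298,im.shape[0]),i*400:i*400+im.shape[1]]=im[:298]
cv2.imwrite('pics/o12.png',a)
E
```

```text
(no output)
```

View pics/o12.png

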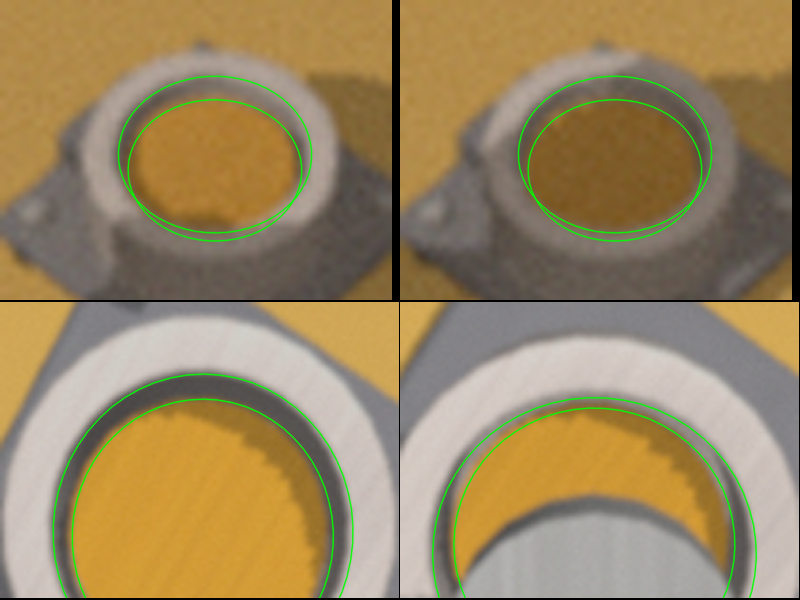

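Call:
{"api": "move_arm", "payload": {
  "commands": [
    [1.5,0,0,1,0,0,0],
    [1.5,0,0,1.8,0,0,0],
    [1.5,0,0,2.5,0,0,0],
    [1.5,0,0,3,0,0,0],
    [1.5,0,0,3.3,0,0,0],
    [1.5,0,0,3.5,0,0,0],
    [1.5,0,0,3.5,0,0,0],
    [1.5,0,0,3.5,0,0,0]
  ]
}}

```text
clock: 44.25
tool_pos: [0.4478, -0.2228, 0.0626]
orientation: [-180.0, -0.0, -69.4]
force: [-0.3, 0.2, -4.5]
opening: 0.0282
```

```bash
python3 o.py; python3 - <<'E'
from h import *
s=snap('wrist','w13');S=snap('scene','s13')
a=np.zeros((600,800,3),np.uint8)
a[:320,:400]=crop(s,220,130,420,290,2)
a[280:600,400:]=crop(S,200,200,300,280,4)
cv2.imwrite('pics/c13.png',a)
E
```

```text
44.25 [ 0.44777 -0.2228   0.06256] [-1.7998e+02 -1.0000e-02 -6.9370e+01] [-0.33  0.16 -4.5 ] [-0.03  0.14  0.  ] 0.028235346261451195
```

View pics/c13.png

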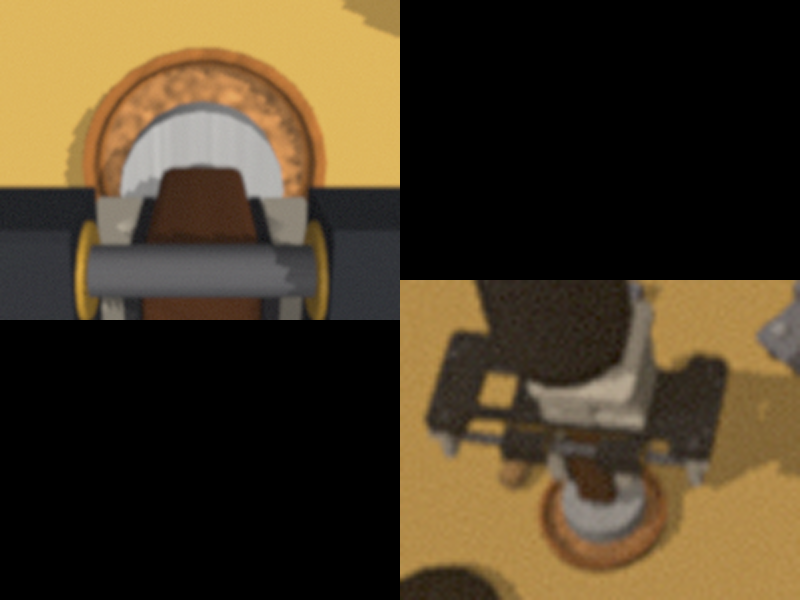

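The foot is inside the dish ring and centred (foot at 202, dish at 205 in the crop). I'll lower the last 2 mm slowly.

Call:
{"api": "move_arm", "payload": {
  "commands": [
    [1.5,0,0,0.03,0,0,0],
    [1.5,0,0,0.06,0,0,0],
    [1.5,0,0,0.09,0,0,0],
    [1.5,0,0,0.12,0,0,0],
    [1.5,0,0,0.15,0,0,0],
    [1.5,0,0,0.18,0,0,0],
    [1.5,0,0,0.18,0,0,0],
    [1.5,0,0,0.18,0,0,0]
  ]
}}

```text
clock: 45.35
tool_pos: [0.4476, -0.2228, 0.0607]
orientation: [-180.0, -0.0, -69.4]
force: [-0.2, 1.1, -1.8]
opening: 0.0281
```

```bash
python3 o.py
```

```text
45.35 [ 0.4476  -0.22277  0.06067] [-180.     -0.    -69.37] [-0.2   1.1  -1.81] [ 0.24  0.47 -0.02] 0.02811093997925309
```

Call:
{"api": "move_arm", "payload": {
  "commands": [
    [1.5,0,0,0.02,0,0,0],
    [1.5,0,0,0.03,0,0,0],
    [1.5,0,0,0.03,0,0,0],
    [1.5,0,0,0.03,0,0,0],
    [1.5,0,0,0.03,0,0,0],
    [1.5,0,0,0.03,0,0,0],
    [1.5,0,0,0.03,0,0,0],
    [1.5,0,0,0.03,0,0,0]
  ]
}}

```text
clock: 46.35
tool_pos: [0.4476, -0.2228, 0.0607]
orientation: [-180.0, -0.0, -69.4]
force: [-3.0, 2.4, 4.7]
opening: 0.028
```

```bash
python3 o.py
```

```text
46.35 [ 0.44762 -0.22279  0.06065] [-1.7999e+02 -1.0000e-02 -6.9360e+01] [-3.01  2.39  4.66] [ 0.8   1.19 -0.01] 0.027995661694589394
```

Call:
{"api": "move_arm", "payload": {
  "commands": [
    [1.5,0,0,-0.03,0,0,0],
    [1.5,0,0,-0.03,0,0,0],
    [2.8,0,0,-0.03,0,0,0],
    [3.0,0,0,-0.03,0,0,0],
    [3.5,0,0,-0.03,0,0,0],
    [4.5,0,0,-0.03,0,0,0],
    [5.5,0,0,-0.03,0,0,0],
    [6,0,0,-0.03,0,0,0]
  ]
}}

```text
clock: 47.35
tool_pos: [0.4476, -0.2228, 0.0605]
orientation: [-180.0, -0.0, -69.4]
force: [-0.0, -0.2, -0.5]
opening: 0.0577
```

Call:
{"api": "move_arm", "payload": {
  "commands": [
    [6,0,0,0,0,0,0],
    [6,0,0,-0.5,0,0,0],
    [6,0,0,-2,0,0,0],
    [6,0,0,-4,0,0,0],
    [6,0,0,-7,0,0,0],
    [6,0,0,-11,0,0,0],
    [6,0,0,-15,0,0,0],
    [6,0,0,-15,0,0,0]
  ]
}}

```text
clock: 48.35
tool_pos: [0.4496, -0.2233, 0.2151]
orientation: [-179.6, -0.2, -69.3]
force: [0.1, -0.5, -1.1]
opening: 0.0603
```

```bash
python3 o.py; python3 - <<'E'
from h import *
s=snap('wrist','w14');S=snap('scene','s14')
cv2.imwrite('pics/w14c.png',crop(s,160,100,480,340,2)); cv2.imwrite('pics/s14c.png',crop(S,190,170,370,300,4))
rows([.4476,-.2228,.2107],[180,0,-69.4],[([.53,.1,.211],-69.4)])
E
```

```text
48.35 [ 0.44959 -0.22327  0.21513] [-179.62   -0.23  -69.34] [ 0.14 -0.51 -1.14] [-0.01  0.13  0.06] 0.060274895863285
[-27.32 -19.07  -0.03] [0. 0. 0.]
```

View pics/w14c.png

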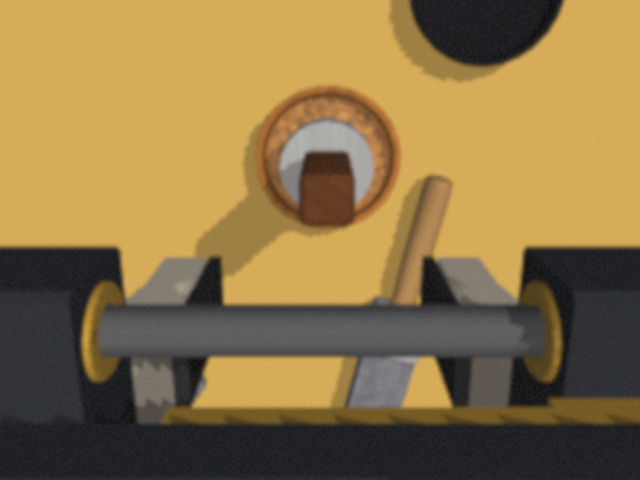

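View pics/s14c.png

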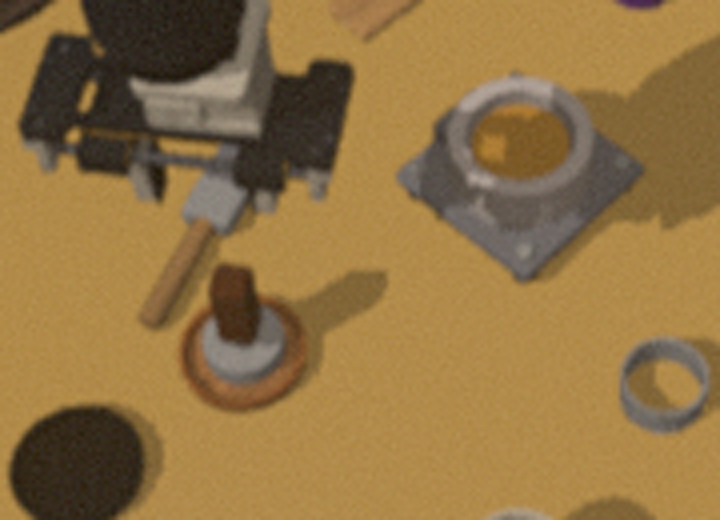

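The tamper stands upright and centred in the cork dish. Next I'll recheck the plate from the earlier viewpoint (TCP at 0.53, 0.10, 0.23).

Call:
{"api": "move_arm", "payload": {
  "commands": [
    [6,-5,-3.5,-1,0,0,0],
    [6,-10,-7,-2,0,0,0],
    [6,-15,-10.5,-2,0,0,0],
    [6,-20,-14,-2,0,0,0],
    [6,-24,-16.8,-2,0,0,0],
    [6,-27.3,-19.1,-2,0,0,0],
    [6,-27.3,-19.1,-2,0,0,0],
    [6,-27.3,-19.1,-2,0,0,0]
  ]
}}

```text
clock: 49.45
tool_pos: [0.5295, 0.0997, 0.2296]
orientation: [179.9, -0.0, -69.3]
force: [0.8, -0.1, 0.4]
opening: 0.06
```

```bash
python3 - <<'E'
from h import *
s=snap('wrist','w15');T=snap('top','t15')
a=np.zeros((600,800,3),np.uint8); c=[.5548,.0077];z=.0725
for i,n in enumerate(('w2','w15')):
    q=pickle.load(open(f'pics/{n}.pkl','rb')); u,v=proj(q,[c+[z]])[0].astype(int)
    im=crop(q,u-55,v-55,u+55,v+55,3.5)
    for p in (circ(c+[z],.042),circ(c+[z-.012],.038)): draw(im,q,p,(u-55,v-55),3.5,(0,255,0))
    a[:385,i*400:i*400+385]=im
cv2.imwrite('pics/c15.png',a[:390])
E
```

```text
(no output)
```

View pics/c15.png

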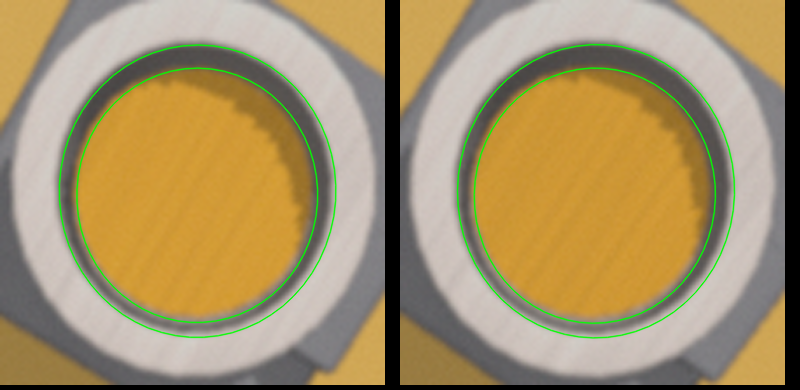

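View pics/t15.png

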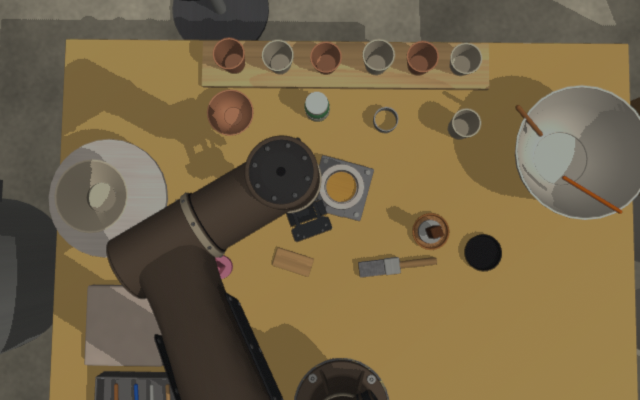

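```bash
python3 -c "
from plant import job
print(job.close_job())"; python3 o.py
```

```text
the job is handed in; nothing more can be done
None
the job is handed in; nothing more can be done
```

The job is done and handed in at about 49.5 s of the 72 s allowed; the hand-in gave no verdict.

- **Press:** I took the dark-wood tamper by its handle and set its foot on the plate. I then pressed down in small steps until I felt the stop, roughly 17–21 mm down. I held it there for over 2 s at about 20 N (19.5–21.5 N at the readings, allowing for the tamper's weight). Force is only read at the end of each move, so a brief peak between readings would not show, but no reading came near 30 N.
- **Set down:** After lifting away, I lowered the tamper into the cork-lined dish. It touched down with about 9 N at most, then I let go and backed off.

**Last checks:** In the wrist picture the plate is back up and its edge matches the outline of a level plate closely. Before pressing it was visibly off on one side. I judged level by that outline, so a tilt of a degree or so could go unseen. The tamper stands upright and centred in the dish, and what I could see of the other objects had not moved. In the last top view the arm hid the purple look-alike and part of the pink one.

Two oddities: a sideways force of 2–4 N showed while pressing, and about 5 N while the gripper closed on the handle. The tamper did not shift in the grip either time.

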